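Brush out a freshly bored cup

ROBOT

A 6-joint arm with a two-finger parallel gripper is mounted at the origin on the work surface. World frame = base frame: x ahead of the robot, y to its left, z up, the work surface at z = 0. Lengths are in m, angles in rad, forces in N, time in s.
With the tool pointing down it reaches from about 0.275 to 0.85 m from the base axis. Payload 5.2 kg.
Tool frame: the origin (TCP) lies at the very end of the fingers, on their centre line; the grasp point (between the pads) lies 19 mm behind it; x points along the fingers, y is the direction in which the jaws open and shut, and the axes are right-handed (so a half turn about x gives the same grasp; the last joint's range is limited). The gripper opens to 85 mm and grips with 20 to 120 N. Pads are 22 mm wide; open, the fingers measure 114 mm over their backs; the gripper's body (76 mm by 85 mm) begins 54 mm behind the grasp point. The pads swing forward as they close: fully open they stand 13 mm farther back than shut.
Start: joints at [-1.392, 0.259, 1.535, -0, 1.348, -0.203], TCP at [0.205, -0.51, 0.198] pointing down, gripper open.
Joint ranges: [-3.14, 3.14], [-0.91, 2.08], [0.19, 2.58], [-1.22, 4.36], [0.22, 2.71], [-3.12, 3.12]. Speed limits (rad/s): [2.57, 2.57, 3.14, 3.14, 3.14, 3.14].

INTERFACE

Orientations are given as a unit quaternion [x, y, z, w].
In Python, from rig import telemetry, vision, bot gives the robot as it stands.
- The arm moves only by the tool send_rows, never from a script. Its argument "rows" is text: rows parted by semicolons, each of 5 numbers parted by spaces: the closure in counts, from 0 (fully open) to 255 (shut), then the shift along the tool's x, y, z in cm, then the turn about the tool's x in rad. In form: grip tx ty tz yaw; .... A call has 1 to 12 rows; each row shifts and turns the pose as measured when the row begins, along the tool's axes as they then stand; what a row does not reach is not made up. A row lasts 1/10 s, in which the tool goes at most 50 mm and 8.59 degrees, less where a joint would pass 70% of its speed; a pose out of reach is approached as far as the arm can. A call with a gripper value outside its range is refused whole. The fingers move at their own pace and stop on an object; "squeeze" is the grip in N (left out, the last holds). Time passes only in rows, so rows that do not move let the fingers close. It gives the time, the measured TCP pose, the force and the opening at its end, in the units of the state.
- telemetry.observe(): the state, without advancing time (a new reading comes with each control period).
- vision.read_camera(name): name is "scene" or "top"; returns the picture (480x640x3 uint8, red, green, blue); there is no depth.
- vision.camera_model(name): a dict with "fx", "fy", "cx", "cy" (pixels), "rvec" (rotation vector, rad) and "tvec" (3), from world to camera coordinates, as OpenCV has them. Camera axes: x right, y down, z forward; pixel columns grow to the right and rows downward; lengths in m; the calibration is good to about 2 mm. A picture is of the moment at which its call begins. camera_model takes no time and is no camera call.
- bot.sign_off(): hands the job in, once; it reports no verdict.
The state is a dict: "clock": time; "joints": joint angles; "joint_velocities": joint speeds; "tau": joint torques, N m; "eef_pos": TCP position; "ee_rot": TCP orientation; "ft_force": force on the tool from outside, world axes, zero at the start; "moment": the same for the moment, N m; "gripper_width": opening from 0.0 (shut) to 1.0 (fully open).
Only numpy, scipy, OpenCV 4.12 (cv2) and the standard library are available. Lean on these libraries where they do the work, as an engineer would, in place of code of your own. Each camera call takes 0.05 s, during which the arm holds its last target. There are 200 camera calls.

TASK

Fold the bench lamp out of the way, first its outer arm fully back against the inner arm, then the folded arm fully round to its rest at the left. Take the widest brush (white bristles, yellow handle) from the rack and scrub the inside of the clamped wooden cup with three full strokes, each gently down to the floor and back up to the mouth, then hang the brush upright in a slot of the rack again. Leave everything else on the bench where it is, with the other two brushes hanging.

Things in the scene. Friction and masses are not known exactly. Their poses are not given: they have to be found in the camera images.
- lamp: Swing-arm bench lamp on a round steel foot (100 mm) with a 22 mm post, 210 mm high; origin on the table on the post's axis. Two flat arms swing level about upright pivots: inner arm 200 mm between axes (mid-height 200 mm), outer arm 160 mm (mid-height 216 mm). The grey round head (100 mm, underside at 142 mm) hangs under the outer arm's end, at the start over or close beside the cup.
- lamp_inner (a joint): Shoulder of the lamp (inner arm about the post), rad. At 0 the inner arm points from the post along the lamp's own -x turned 0.37 rad anticlockwise (to the robot and a little right); growing turns it clockwise seen from above, towards the left. Starts at -0.2 to 0.25; hard stop at its rest 1.68. Stays where it is left (friction 0.25 N m).
- lamp_outer (a joint): Elbow of the lamp (outer arm about the inner arm's end), rad. At 0 the outer arm is bent 0.98 rad anticlockwise from the straight-on line of the inner arm; growing turns it on anticlockwise seen from above, folding it back towards the post. Starts at -0.3 to 0.3; hard stop fully folded 1.81 (20 degrees between the arms). Stays where it is left (friction 0.12 N m).
- elbow_knob (a point): Centre of the upright round black grip (28 mm diameter, 30 mm tall, 250 mm above the table) that revolves freely on the elbow pin, on the elbow's axis, 200 mm from the post's axis. The top of the outer arm is 29 mm below this point.
- head_knob (a point): Centre of the upright round orange grip (25 mm diameter, 30 mm tall, 250 mm above the table) that revolves freely on a pin at the outer arm's end above the lamp head, 160 mm from the elbow's axis. The top of the outer arm is 29 mm below this point.
- cup: Pale wooden cup, 66 mm outside diameter, 100 mm tall, upright and immovable in a plywood V-jig with a push clamp on its left (+y; red grip 150 mm from the cup's axis); origin on the table under the cup's centre, z up. Jig and clamp stay under 75 mm high. The 12 mm jig board is 110 mm wide (own x), from 66 mm right to 110 mm left of the cup (own y).
- cup_floor (a point): Centre of the cup's inner floor, 22 mm above the table. Bore 52 mm diameter, 90 mm deep, open at the top.
- cup_mouth (a point): Centre of the cup's mouth, 112 mm above the table.
- rack: Fixed brush rack; origin on the table under the middle slot's seat. Level plate, 6 mm thick, top 147 mm up, 188 mm wide (own y), from 20 mm before to 66 mm behind the seats (own x). Three slots, 14 mm wide, 60 mm apart along y, open to the front (own -x), ending 22 mm behind the seats. Uprights under its outer ends and a rail, all 30 mm or more behind the seats; 8 mm foot board.
- slot0 (a point): Seat in the right-hand slot: where the centre of a hanging brush's collar underside lies, on the plate's top; axes as the rack's. A brush hangs upright, stem in the slot, collar on the plate; it is lifted some 10 mm and drawn forwards out of the slot. Above the plate only the collars and handles stand.
- slot1 (a point): The same for the middle slot.
- slot2 (a point): The same for the left-hand slot.
- brush_grip (a point): Centre of the yellow round handle (22 mm diameter, 78 mm long) of the widest brush, on its axis, z up along the brush, 172 mm from its tip, 38 mm from its top end. Brush 210 mm, about 70 to 130 g; white bristles 49 mm across over the lowest 80 mm, which give way round a stiff tapered core 36 mm across; then an 8 mm wire stem. Hangs in any of the three slots.
- brush_tip (a point): Lower end of the widest brush, on its axis (22 mm above the table while it hangs).
- brush_collar (a point): Centre of the underside of the widest brush's black collar (32 mm across, 7 mm thick), 125 mm above its tip, just below the handle.
- wire_brush_collar (a point): The same point of the medium brush: brass bristles 30 mm across, dark wooden handle, otherwise as long; hangs in another slot.
- thin_brush_collar (a point): The same point of the thin brush: black bristles 20 mm across, blue handle; hangs in the remaining slot.
- spray_can: Blue spray can, 62 mm diameter, 195 mm tall, standing; origin at its underside.
- glue: White glue bottle with red nozzle, 56 mm diameter, 168 mm tall, standing; origin at its underside.
- tape: Roll of yellow tape, 100 mm diameter, 22 mm high, lying flat; origin at its underside.
- blank: Solid brown wooden cylinder (unbored cup blank), 66 mm diameter, 100 mm tall, standing; origin at its underside.
- hole_saw: Red hole saw, 54 mm diameter, 82 mm tall, standing on its teeth; origin at its underside.
- adapter: Black power adapter, 110 x 52 x 34 mm, lying; origin at its underside.
Mind the look-alikes: they are no part of the job. What is shaped like the part that bears brush_grip but green or orange is not meant.

How it is judged:
By the outcome, as a careful person would: the job done as asked, in the order asked, and still so for the second after the job is handed in, with the robot touching nothing.
It also fails if it takes over 72 s, if anything falls off the work surface, if the arm or the gripper's body presses on something with over 40 N, if the wrist force passes 120 N, or if a joint passes its speed limit or range.

## Working session

There is one attempt and no reset: what is moved stays moved. The work goes in short steps, Python scripts to look and compute and a tool call to move; the robot and the scene stay as the last step left them, time stands still between calls to the robot, and variables do not carry over. Pictures are saved under pics/ and viewed, about 8 in all and at most 12, crops included, and the job is handed in when it is done.

Besides the shell and the picture viewer there is one more tool, called after "Call:" as name(argument=value, ...), one argument or row to a line, values as JSON. send_rows: Moves the arm, as the interface text tells. Its arguments: {"type":"object","properties":{"rows":{"type":"string"},"squeeze":{"type":"number"}},"required":["rows"]}

```bash
ls; mkdir -p pics
python3 - <<'E'
from rig import telemetry, vision
import cv2, numpy as np
print(telemetry.observe())
for n in ("scene","top"):
    im=vision.read_camera(n); cv2.imwrite(f"pics/{n}0.png",im[:,:,::-1]); m=vision.camera_model(n)
    R=cv2.Rodrigues(np.array(m["rvec"]))[0]; print(n,m, -R.T@np.array(m["tvec"]))
E
```

```text
pics
{'clock': 0.0, 'joints': array([-1.39179339e+00,  2.59344812e-01,  1.53610667e+00,  1.83099469e-06,
        1.34803598e+00, -2.02806517e-01]), 'joint_velocities': array([ 1.11274494e-03, -1.50215179e-03, -9.92701343e-05,  8.58633696e-04,
       -1.71545856e-03, -1.07046230e-03]), 'tau': array([-9.08224229e-04, -4.46027684e+01, -2.90580761e+01, -2.93354224e-04,
        1.16944016e-02,  2.01645975e-05]), 'eef_pos': array([ 0.20483778, -0.50977184,  0.19696434]), 'ee_rot': array([ 0.69426907,  0.13484124, -0.69425186,  0.13350151]), 'ft_force': array([-1.10233056, -0.95895058, -0.06585564]), 'moment': array([-0.00327378, -0.03867756,  0.02100223]), 'gripper_width': 0.998777547050512}
scene {'fx': 434.31649743522553, 'fy': 434.31649743522553, 'cx': 318.3201931636674, 'cy': 245.97310127819523, 'rvec': array([ 2.17174305,  1.02883348, -0.43800734]), 'tvec': array([-0.30059825, -0.21004696,  1.47316483])} [ 1.11786538 -0.50781325  0.89285852]
top {'fx': 502.9143186657725, 'fy': 502.9143186657725, 'cx': 324.5685488124076, 'cy': 231.86951274433, 'rvec': array([ 2.19876929, -2.1841695 ,  0.03434459]), 'tvec': array([-0.03254717,  0.52784903,  1.28947567])} [ 0.46893713 -0.04764213  1.31158668]
```

View pics/scene0.png

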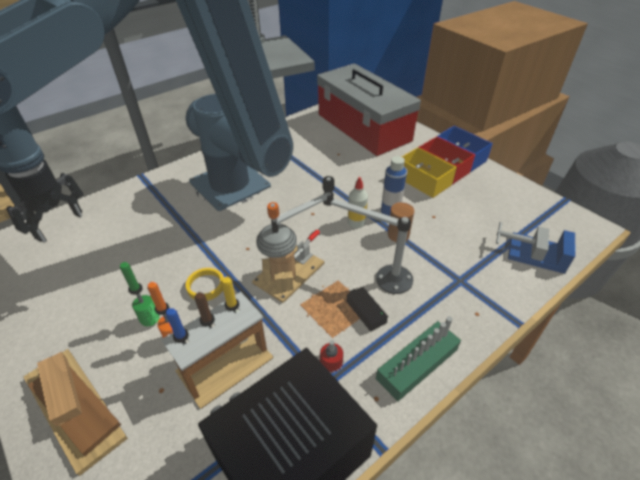

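View pics/top0.png

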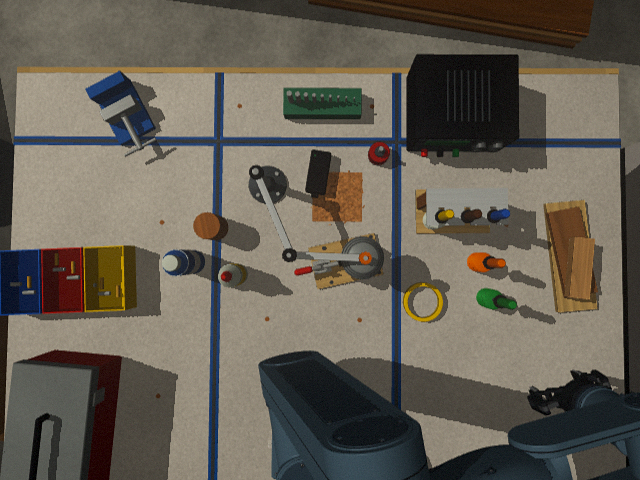

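```bash
cat > h.py <<'E'
from rig import telemetry, vision
import cv2, numpy as np
from scipy.spatial.transform import Rotation as Ro
def cam(n):
    m=vision.camera_model(n); K=np.array([[m["fx"],0,m["cx"]],[0,m["fy"],m["cy"]],[0,0,1.]])
    return K,np.array(m["rvec"],float),np.array(m["tvec"],float)
def ray(n,u,v,z):
    K,r,t=cam(n); R=cv2.Rodrigues(r)[0]; c=-R.T@t; d=R.T@np.linalg.solve(K,[u,v,1.]); return c+d*(z-c[2])/d[2]
def px(n,P):
    K,r,t=cam(n); return cv2.projectPoints(np.array(P,float).reshape(-1,1,3),r,t,K,None)[0].reshape(-1,2)
def snap(n,f,crop=None,s=1):
    im=vision.read_camera(n)[:,:,::-1].copy()
    c=im if crop is None else im[crop[1]:crop[3],crop[0]:crop[2]]
    cv2.imwrite("pics/"+f,cv2.resize(c,None,fx=s,fy=s,interpolation=cv2.INTER_CUBIC)); return im
def st():
    s=telemetry.observe(); R=Ro.from_quat(s["ee_rot"]); return s,np.array(s["eef_pos"]),R.as_matrix()
def to(P):
    s,p,R=st(); return np.round(R.T@(np.array(P)-p)*100,2)
E
python3 - <<'E'
from h import *
im=cv2.imread("pics/top0.png"); s,p,R=st(); print(R.round(3))
hsv=cv2.cvtColor(im,cv2.COLOR_BGR2HSV)
for n,u,v,z in [("post",256,172,.21),("elbow",289,255,.265),("headk",365,258,.265),("yel",445,215,.232),("brown",471,215,.232),("blue",499,215,.232),("plateFL",427,227,.147),("plateFR",508,226,.147),("plateBL",428,190,.147),("plateBR",507,187,.147),("can",175,262,.195),("glue",228,272,.165),("tape",424,302,.022),("adapter",318,173,.034),("saw",378,153,.08),("blank",207,226,.1),("foot",268,184,.01)]:
    print(n,ray("top",u,v,z).round(3))
cv2.imwrite("pics/c1.png",cv2.resize(np.vstack([im[140:310,230:520]]),None,fx=2.7,fy=2.7,interpolation=cv2.INTER_CUBIC))
im=cv2.imread("pics/scene0.png")
cv2.imwrite("pics/c2.png",cv2.resize(im[160:400,120:430],None,fx=2.5,fy=2.5,interpolation=cv2.INTER_CUBIC))
E
```

```text
[[-0.     0.373 -0.928]
 [ 0.002 -0.928 -0.373]
 [-1.    -0.002 -0.   ]]
post [0.65  0.121 0.21 ]
elbow [0.468 0.041 0.265]
headk [ 0.463 -0.117  0.265]
yel [ 0.556 -0.29   0.232]
brown [ 0.556 -0.346  0.232]
blue [ 0.557 -0.406  0.232]
plateFL [ 0.535 -0.268  0.147]
plateFR [ 0.538 -0.454  0.147]
plateBL [ 0.621 -0.27   0.147]
plateBR [ 0.629 -0.453  0.147]
can [0.45  0.301 0.195]
glue [0.428 0.188 0.165]
tape [ 0.351 -0.283  0.022]
adapter [ 0.678 -0.011  0.034]
saw [ 0.72 -0.16  0.08]
blank [0.536 0.254 0.1  ]
foot [0.652 0.119 0.01 ]
```

View pics/c1.png

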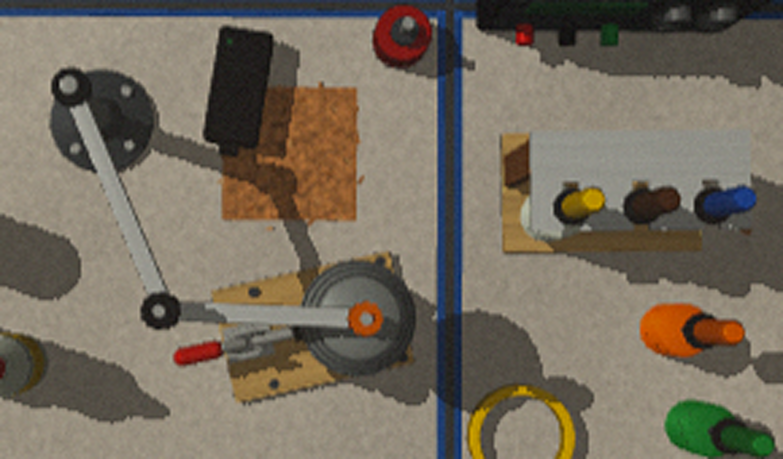

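View pics/c2.png

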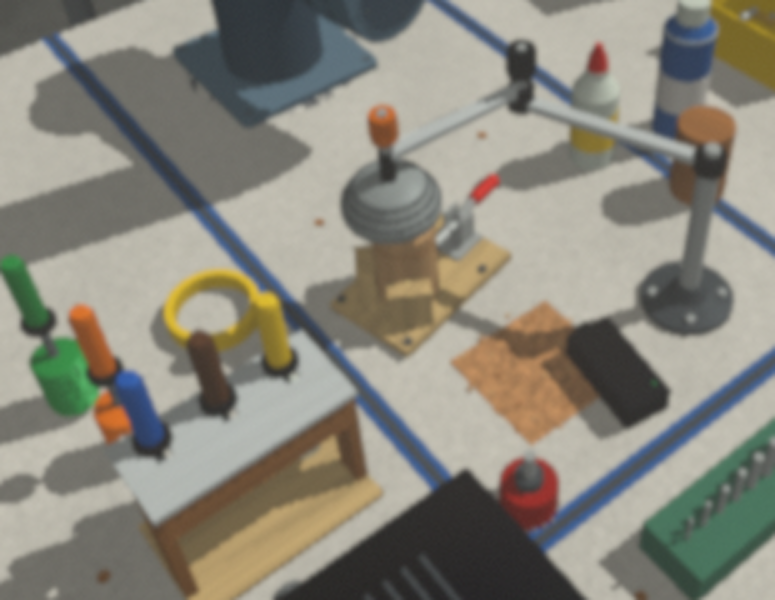

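The lamp post, elbow, head knob and rack are located; the widest brush is in the left-hand slot. I'll rise, square the tool and go over the head knob.

Call:
send_rows(
  rows="0 -4 0 0 0.128; 0 -4 0 0 0.128; 0 -4 0 0 0.126; 0 0 -4 -2.6 0; 0 0 -4 -2.6 0; 0 0 -4 -2.6 0; 0 0 -4 -2.6 0; 0 0 -4 -2.6 0; 0 0 -4 -2.6 0; 0 0 -4 -2.6 0; 0 0 -4 -2.6 0; 0 0 -4 -2.6 0",
)

```text
clock: 1.3
eef_pos: [0.4493, -0.1451, 0.3187]
ee_rot: [-0.706, 0.006, 0.708, 0.015]
ft_force: [0.5, -0.8, 0.7]
gripper_width: 0.999
```

Run:
```python
from h import *
s,p,R=st(); print(p,R.round(3),to([.463,-.117,.31]))
```

```text
[ 0.4493133  -0.14510506  0.31871161] [[-0.003 -0.03  -1.   ]
 [ 0.012 -0.999  0.03 ]
 [-1.    -0.011  0.003]] [ 0.9  -2.84 -1.29]
```

Call:
send_rows(
  rows="0 0 -2.8 -1.3 0; 0 0 0 0 0; 0 3 0 0 0; 0 3 0 0 0; 0 2.5 0 0 0; 0 0 0 0 0",
)

```text
clock: 1.9
eef_pos: [0.4646, -0.1103, 0.2306]
ee_rot: [-0.706, 0.002, 0.708, 0.011]
ft_force: [-0.5, 0.2, 0.2]
gripper_width: 1.0
```

Run:
```python
from h import *
print(to([.463,-.117,.232]))
```

```text
[-0.15  0.67  0.15]
```

Call:
send_rows(
  rows="0 -0.15 0.6 0.1 0; 120 0 0 0 0; 200 0 0 0 0; 200 0 0 0 0; 200 0 0 0 0; 200 0 0 0 0; 200 0 0 0 0",
  squeeze=40,
)

```text
clock: 2.6
eef_pos: [0.4651, -0.1201, 0.2374]
ee_rot: [0.708, -0.005, -0.706, -0.01]
ft_force: [0.2, 0.3, -0.6]
gripper_width: 0.213
```

Run:
```python
from h import *
s,p,R=st(); print(p,s["ft_force"],s["gripper_width"])
e=np.array([.468,.041]);
a0=np.arctan2(*(p[:2]-e)[::-1]); print(a0, np.linalg.norm(p[:2]-e))
# arc about elbow radius .16 up to 3.6deg, 14 steps
a=np.linspace(a0,np.radians(3.6),13)
P=np.c_[e[0]+.16*np.cos(a),e[1]+.16*np.sin(a),np.full(13,p[2])]
print((np.diff(P,axis=0)@R*100).round(1))
```

```text
[ 0.46511792 -0.12014906  0.23743689] [ 0.18093796  0.2854264  -0.60439711] 0.2134586994380993
-1.5886789810132742 0.16117482851915838
[[ 0.  -0.2 -2.2]
 [ 0.  -0.5 -2.2]
 [ 0.  -0.7 -2.1]
 [ 0.  -1.  -1.9]
 [ 0.  -1.3 -1.8]
 [ 0.  -1.5 -1.6]
 [ 0.  -1.7 -1.4]
 [ 0.  -1.9 -1.1]
 [ 0.  -2.  -0.9]
 [ 0.  -2.1 -0.6]
 [ 0.  -2.2 -0.3]
 [ 0.  -2.2  0. ]]
```

Call:
send_rows(
  rows="200 0 0 0 0; 200 0.3 -0.2 -2.2 0; 200 0 -0.5 -2.2 0",
)

```text
clock: 2.9
eef_pos: [0.5085, -0.1141, 0.2353]
ee_rot: [0.708, -0.006, -0.706, -0.011]
ft_force: [0.5, 0.6, 0.2]
gripper_width: 0.22
```

Run:
```python
from h import *
s,p,R=st(); print(p,s["gripper_width"])
im=snap("top","g1.png",(230,140,440,310),3.5)
```

```text
[ 0.50849733 -0.11410063  0.2352872 ] 0.21966521196599376
```

View pics/g1.png

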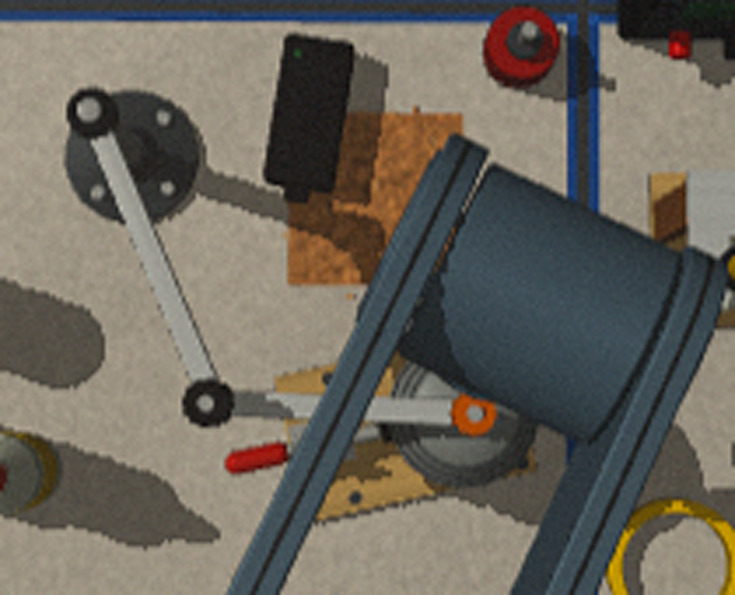

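Run:
```python
from h import *
s,p,R=st(); print(p,s["gripper_width"])
im=snap("scene","g2.png",(180,110,440,310),3)
q=px("scene",[p,[.463,-.117,.25],[.463,-.117,.265]]); print((q-[180,110])*3)
```

```text
[ 0.51165217 -0.11353069  0.23530005] 0.20939498166521908
[[322.82459143 347.16860526]
 [280.07544636 301.50515851]
 [278.39982817 286.25648595]]
```

View pics/g2.png

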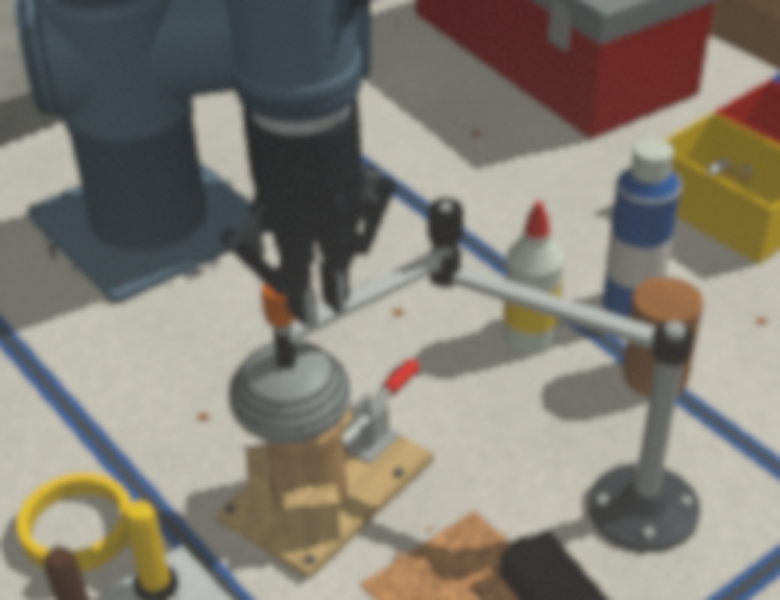

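Run:
```python
from h import *
y=np.array([.373,-.928,0]); p=np.array([.2048,-.5098,.197])
for z in (0,.013,.03,.045): print(z,px("scene",[p+.05*y+[0,0,z],p-.05*y+[0,0,z]]).round(0).tolist(),px("top",[p+.05*y+[0,0,z],p-.05*y+[0,0,z]]).round(0).tolist())
im=cv2.imread("pics/scene0.png")
a=cv2.resize(im[150:260,0:130],None,fx=3.4,fy=3.4,interpolation=cv2.INTER_CUBIC)
im=cv2.imread("pics/top0.png")
b=cv2.resize(im[350:430,500:630],None,fx=3.4,fy=3.4,interpolation=cv2.INTER_CUBIC)
b=cv2.copyMakeBorder(b,0,a.shape[0]-b.shape[0],0,0,cv2.BORDER_CONSTANT)
cv2.imwrite("pics/g3.png",np.hstack([a,b]))
```

```text
0 [[51.0, 257.0], [88.0, 230.0]] [[565.0, 369.0], [522.0, 386.0]]
0.013 [[49.0, 253.0], [86.0, 226.0]] [[567.0, 371.0], [524.0, 388.0]]
0.03 [[45.0, 248.0], [83.0, 221.0]] [[571.0, 373.0], [527.0, 390.0]]
0.045 [[42.0, 243.0], [80.0, 216.0]] [[574.0, 374.0], [530.0, 392.0]]
```

View pics/g3.png

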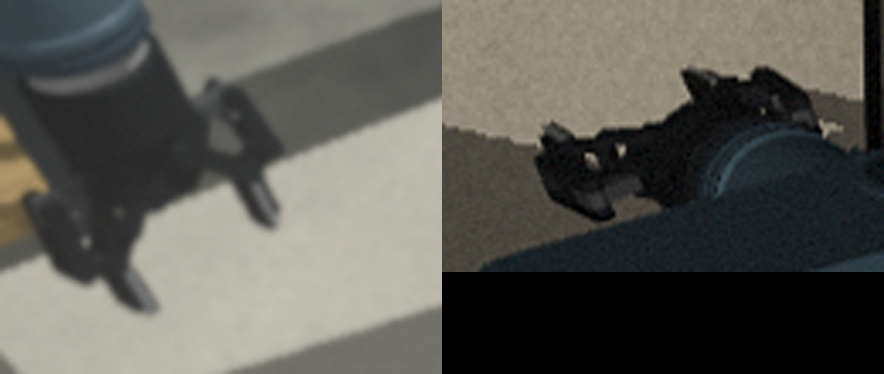

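The fingers closed above the knob. In both cameras the fingertips sit about 3 cm higher than the reported TCP, about 4.5 cm with the jaws open. I'll open, go back over the knob and descend further while watching the force.

Call:
send_rows(
  rows="0 -1 0 0 0; 0 -1 0 0 0; 0 0 0 2.4 0; 0 0 0.2 2 0; 0 0 0 0 0; 0 0 0 0 0",
)

```text
clock: 3.6
eef_pos: [0.4626, -0.1155, 0.26]
ee_rot: [0.709, -0.005, -0.705, -0.009]
ft_force: [0.6, -1.5, -0.4]
gripper_width: 1.002
```

Run:
```python
from h import *
s,p,R=st(); print(p,s["gripper_width"],to([.463,-.117,.207]))
```

```text
[ 0.46263674 -0.1155008   0.25998255] 1.0023817434757358 [ 5.3   0.18 -0.01]
```

Call:
send_rows(
  rows="0 2 0 0 0; 0 2 0.1 0 0; 0 1.2 0 0 0; 0 0 0 0 0; 255 0 0 0 0; 255 0 0 0 0; 255 0 0 0 0; 255 0 0 0 0; 255 0 0 0 0",
  squeeze=40,
)

```text
clock: 4.5
eef_pos: [0.4677, -0.1179, 0.2121]
ee_rot: [0.712, -0.007, -0.702, -0.008]
ft_force: [0.2, 0.3, -3.2]
gripper_width: 0.273
```

Run:
```python
from h import *
s,p,R=st(); print(p,s["gripper_width"],s["ft_force"])
im=snap("scene","g4.png",(180,110,440,310),3)
q=px("scene",[p]); print((q-[180,110])*3)
e=np.array([.468,.041]);
a0=np.arctan2(*(p[:2]-e)[::-1]); print(a0, np.linalg.norm(p[:2]-e))
```

```text
[ 0.46771169 -0.11792608  0.21206502] 0.2731236937915552 [ 0.23454276  0.33941311 -3.23094842]
[[286.66184796 342.28609425]]
-1.572610448581923 0.15892634605875028
```

View pics/g4.png

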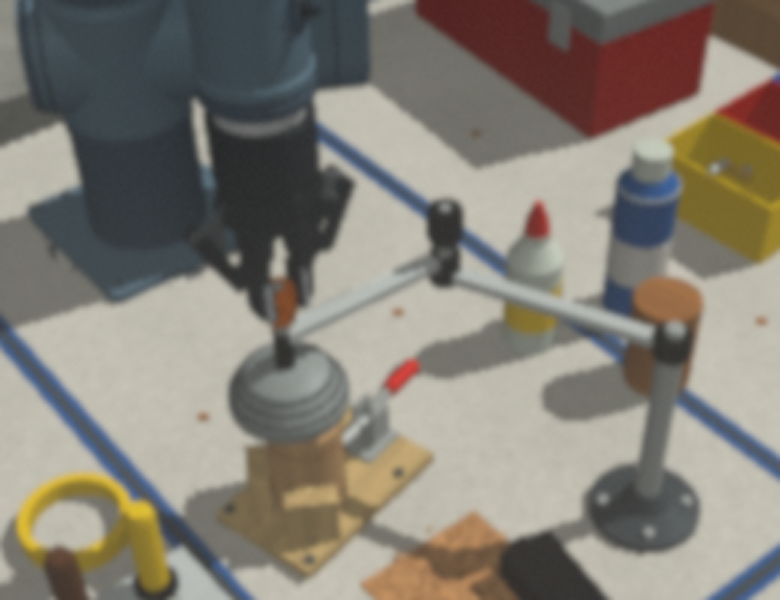

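Now it holds the orange knob (about 23 mm, at the knob's place). Fold the outer arm along the arc.

Call:
send_rows(
  rows="255 0 -0.2 -1.2 0; 255 0 -0.3 -2 0; 255 0 -0.7 -2.1 0; 255 0 -1 -1.9 0; 255 0 -1.3 -1.8 0; 255 0 -1.5 -1.6 0; 255 0 -1.5 -1.3 0; 255 0 0 0 0",
)

```text
clock: 5.35
eef_pos: [0.5972, -0.0554, 0.212]
ee_rot: [0.712, -0.01, -0.702, -0.008]
ft_force: [-1.0, 1.8, 4.0]
gripper_width: 0.276
```

```bash
cat > arc.py <<'E'
from h import *
import sys
cx,cy,r,a1,step=map(float,sys.argv[1:6]); a1=np.radians(a1)
s,p,R=st(); d=p[:2]-[cx,cy]; a0=np.arctan2(d[1],d[0])
if a0<-np.pi/2-.4: a0+=2*np.pi
print(p,s["gripper_width"],s["ft_force"].round(1),np.degrees(a0),np.hypot(*d))
n=max(1,int(np.ceil(abs(a1-a0)*r/step))); a=np.linspace(a0,a1,n+1)[1:]
P=np.c_[cx+r*np.cos(a),cy+r*np.sin(a),np.full(n,p[2])]
print((np.diff(np.vstack([p,P]),axis=0)@R*100).round(1).tolist())
E
python3 arc.py .468 .041 .16 3.6 .022
```

```text
[ 0.59717843 -0.05542913  0.21197601] 0.2757230030803553 [-1.   1.8  4. ] -36.74060806668962 0.16120063712165766
[[0.0, -1.7, -0.9], [0.0, -1.7, -0.8], [0.0, -1.8, -0.6], [0.0, -1.8, -0.4], [-0.0, -1.9, -0.2], [-0.0, -1.9, 0.1]]
```

Call:
send_rows(
  rows="255 0 -1.7 -0.9 0; 255 0 -1.7 -0.8 0; 255 0 -1.8 -0.6 0; 255 0 -1.8 -0.4 0; 255 0 -1.9 -0.2 0; 255 0 -1.5 0 0; 255 0 -1 0 0; 255 0 -1 0 0; 255 0 0 0 0",
)

```text
clock: 6.25
eef_pos: [0.6285, 0.0503, 0.2119]
ee_rot: [0.709, -0.025, -0.705, 0.001]
ft_force: [1.0, 2.4, -0.2]
gripper_width: 0.273
```

```bash
python3 arc.py .468 .041 .16 3.6 .022
python3 - <<'E'
from h import *
im=snap("top","g5.png",(180,130,440,310),3)
s,p,R=st();print(p)
E
```

```text
[0.62846594 0.05031194 0.2119453 ] 0.27304719887836937 [ 1.   2.4 -0.2] 3.3211861764725175 0.16073589698381033
[[-0.0, -0.1, 0.1]]
[0.62854399 0.05066098 0.21188051]
```

View pics/g5.png

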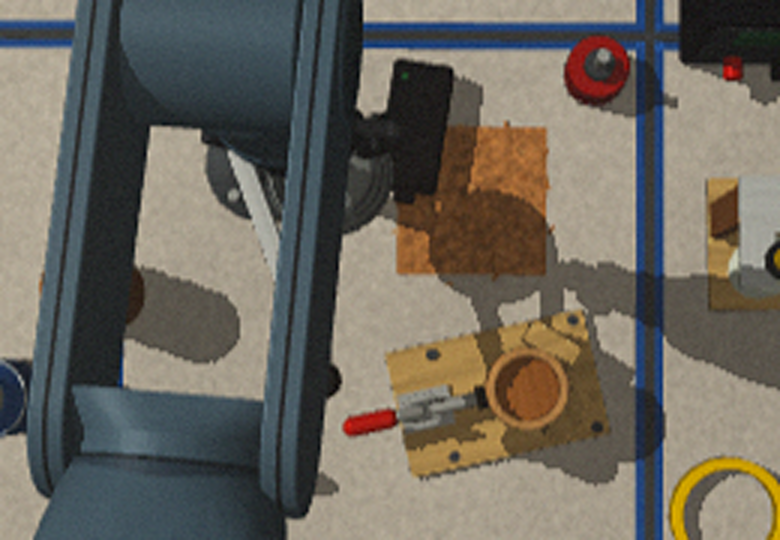

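Call:
send_rows(
  rows="255 0 -0.7 0 0; 255 0 -0.7 0 0; 255 0 -0.7 0.1 0",
)

```text
clock: 6.6
eef_pos: [0.6254, 0.0521, 0.2116]
ee_rot: [-0.706, 0.039, 0.707, -0.008]
ft_force: [-7.1, -20.7, 3.1]
gripper_width: 0.278
```

Call:
send_rows(
  rows="255 0 0.3 0 0; 0 0 0 0 0; 0 0 0 0 0; 0 0 0 0 0; 0 -3 0 0 0; 0 -3 0 0 0; 0 0 0 4 0; 0 0 0 4 0; 0 0 0 4 0; 0 0 0 0 0",
)

```text
clock: 7.6
eef_pos: [0.5034, 0.0631, 0.2704]
ee_rot: [-0.706, 0.035, 0.707, -0.008]
ft_force: [0.9, 0.3, 0.1]
gripper_width: 1.0
```

Run:
```python
from h import *
s,p,R=st(); print(p,R.round(3),to([.468,.041,.212]),s["ft_force"])
```

```text
[0.50343057 0.06305787 0.2704252 ] [[-0.002 -0.039 -0.999]
 [-0.061 -0.997  0.039]
 [-0.998  0.061 -0.   ]] [5.97 1.98 3.45] [0.87893126 0.26465402 0.12467472]
```

Call:
send_rows(
  rows="0 0 1.9 3.4 0; 0 0 0 0 0; 0 2 0 0 0; 0 2 0 0 0; 0 1 0 0 0; 0 0 0 0 0",
)

```text
clock: 8.2
eef_pos: [0.4717, 0.0446, 0.2218]
ee_rot: [0.709, -0.033, -0.704, 0.008]
ft_force: [-0.3, -0.2, -0.1]
gripper_width: 0.998
```

Run:
```python
from h import *
s,p,R=st(); print(p,to([.468,.040,.212]),s["ft_force"])
```

```text
[0.47165607 0.04463325 0.22176128] [1.   0.42 0.36] [-0.31348229 -0.17363021 -0.06952492]
```

Call:
send_rows(
  rows="0 0.8 0.4 0.3 0; 0 0.2 0 0 0; 255 0 0 0 0; 255 0 0 0 0; 255 0 0 0 0; 255 0 0 0 0; 255 0 0 0 0",
  squeeze=40,
)

```text
clock: 8.9
eef_pos: [0.4717, 0.0406, 0.2143]
ee_rot: [0.711, -0.033, -0.702, 0.008]
ft_force: [-0.3, 0.0, -0.6]
gripper_width: 0.312
```

```bash
sed -i 's/if a0<-np.pi\/2-.4: a0+=2\*np.pi/if a0<-np.pi\/2-.2: a0+=2*np.pi/' arc.py; python3 arc.py .65 .121 .2 105 .025
```

```text
[0.47169068 0.04063372 0.2142596 ] 0.31157251556180193 [-0.3  0.  -0.6] 204.26169728957987 0.1955836184873749
[[-0.1, -2.1, 1.4], [-0.1, -2.4, 0.7], [-0.1, -2.4, 0.4], [-0.1, -2.5, 0.1], [-0.1, -2.5, -0.2], [-0.1, -2.4, -0.5], [-0.1, -2.3, -0.8], [-0.1, -2.2, -1.1], [-0.1, -2.0, -1.4], [-0.1, -1.9, -1.6], [-0.1, -1.6, -1.8], [-0.1, -1.4, -2.0], [-0.0, -1.1, -2.2], [-0.0, -0.9, -2.3]]
```

Call:
send_rows(
  rows="255 0 -1 0.6 0; 255 0 -2 0.9 0; 255 0 -2.3 0.6 0; 255 0 -2.4 0.4 0; 255 0 -2.4 0.1 0; 255 0 -2.4 -0.2 0; 255 0 -2 -0.5 0; 255 0 -1 -0.4 0; 255 0 0 0 0",
)

```text
clock: 9.8
eef_pos: [0.4744, 0.202, 0.2145]
ee_rot: [0.724, -0.035, -0.689, 0.008]
ft_force: [3.5, -0.6, -0.0]
gripper_width: 0.307
```

```bash
python3 arc.py .65 .121 .2 105 .025; python3 -c "
from h import *
print(st()[2].round(3))"
```

```text
[0.47444246 0.20195768 0.2145009 ] 0.30660318537120046 [ 3.5 -0.6 -0. ] 155.24339372352114 0.19332510902996342
[[-0.1, -2.2, -0.3], [-0.0, -1.9, -1.2], [-0.0, -1.7, -1.4], [-0.0, -1.6, -1.5], [0.0, -1.4, -1.7], [0.0, -1.2, -1.8], [0.0, -1.0, -2.0], [0.1, -0.8, -2.1]]
[[ 0.049 -0.04  -0.998]
 [-0.061 -0.997  0.037]
 [-0.997  0.059 -0.052]]
```

Call:
send_rows(
  rows="255 0 -1.6 -0.4 0; 255 0 -1.9 -1.2 0; 255 0 -1.7 -1.4 0; 255 0 -1.6 -1.5 0; 255 0 -1.4 -1.7 0; 255 0 -1.2 -1.7 0; 255 0 -0.5 -0.9 0; 255 0 0 0 0",
)

```text
clock: 10.6
eef_pos: [0.5626, 0.2964, 0.2144]
ee_rot: [0.721, -0.036, -0.692, 0.007]
ft_force: [0.2, 0.5, 3.2]
gripper_width: 0.313
```

```bash
python3 arc.py .65 .121 .2 105 .02; python3 -c "
from h import *
print(st()[2].round(3))"
```

```text
[0.56264612 0.29638708 0.21441605] 0.3133275319613015 [0.2 0.5 3.2] 116.47621221122681 0.19593705440715745
[[-0.0, -1.0, -1.0], [0.0, -0.5, -1.2], [0.0, -0.4, -1.3]]
[[ 0.039 -0.043 -0.998]
 [-0.063 -0.997  0.04 ]
 [-0.997  0.061 -0.042]]
```

Call:
send_rows(
  rows="255 0 -0.6 -1.2 0; 255 0 -0.6 -1.4 0; 255 0 -0.4 -1.4 0; 255 0 -0.2 -1 0; 255 0 -0.2 -0.7 0; 255 0 0 0 0",
)

```text
clock: 11.2
eef_pos: [0.5892, 0.3072, 0.2138]
ee_rot: [-0.698, 0.041, 0.714, -0.014]
ft_force: [2.6, 1.2, -0.4]
gripper_width: 0.312
```

```bash
python3 arc.py .65 .121 .2 105 .02; python3 -c "
from h import *
print(st()[2].round(3))"
```

```text
[0.58917295 0.30719717 0.21380762] 0.3115715899240412 [ 2.6  1.2 -0.4] 108.09122296604549 0.19588086898207557
[[-0.1, -0.7, -0.9]]
[[-0.024 -0.038 -0.999]
 [-0.077 -0.996  0.04 ]
 [-0.997  0.078  0.021]]
```

Call:
send_rows(
  rows="255 0 -0.2 -0.6 0; 255 0 -0.1 -0.3 0",
)

```text
clock: 11.4
eef_pos: [0.5906, 0.3076, 0.2136]
ee_rot: [-0.693, 0.043, 0.719, -0.015]
ft_force: [-9.8, -1.6, 8.0]
gripper_width: 0.309
```

Call:
send_rows(
  rows="255 0 0.4 -0.1 0; 255 0 0.4 -0.1 0; 255 0 0.3 -0.1 0",
)

```text
clock: 11.7
eef_pos: [0.5886, 0.3077, 0.2138]
ee_rot: [-0.691, 0.033, 0.722, -0.01]
ft_force: [-2.1, 9.4, 1.3]
gripper_width: 0.309
```

```bash
python3 arc.py .65 .121 .2 105 .02; python3 -c "
from h import *
print(st()[2].round(3))"
```

```text
[0.588575   0.30771977 0.21384217] 0.3094931601924819 [-2.1  9.4  1.3] 108.20959793382958 0.19656373707828065
[[-0.1, -0.7, -0.9]]
[[-0.044 -0.031 -0.999]
 [-0.061 -0.998  0.034]
 [-0.997  0.062  0.042]]
```

Lamp is at its stop. Release, rise, and move off to look.

Call:
send_rows(
  rows="255 0 -0.2 0 0; 0 0 0 0 0; 0 0 0 0 0; 0 0 0 0 0; 0 -3 0 0 0; 0 -3 0 0 0; 0 -3 0 0 0; 0 0 0 0 0",
)

```text
clock: 12.5
eef_pos: [0.5923, 0.3108, 0.3021]
ee_rot: [-0.688, 0.037, 0.724, -0.012]
ft_force: [0.4, 0.1, 1.0]
gripper_width: 0.999
```

Call:
send_rows(
  rows="0 0 3 0.5 -0.1; 0 0 4 0.5 -0.1; 0 0 4 0.5 -0.1; 0 0 4 1 -0.1; 0 0 4 1.4 -0.1; 0 0 4 1.8 -0.1; 0 0 4 2 -0.1; 0 0 4 2.5 -0.1; 0 0 3 2.5 -0.1; 0 0 0 0 0",
)

```text
clock: 13.5
eef_pos: [0.6057, -0.0687, 0.3168]
ee_rot: [-0.605, -0.297, 0.665, -0.321]
ft_force: [0.2, 1.1, 0.3]
gripper_width: 1.0
```

Run:
```python
from h import *
s,p,R=st(); print(p,R.round(3),s["joints"].round(2))
im=snap("top","g6.png",(150,120,540,320),2)
```

```text
[ 0.60570519 -0.06871659  0.31675641] [[-0.062  0.787 -0.613]
 [-0.068 -0.616 -0.784]
 [-0.996 -0.007  0.092]] [-0.24  0.37  1.1  -0.08  1.71  0.41]
```

View pics/g6.png

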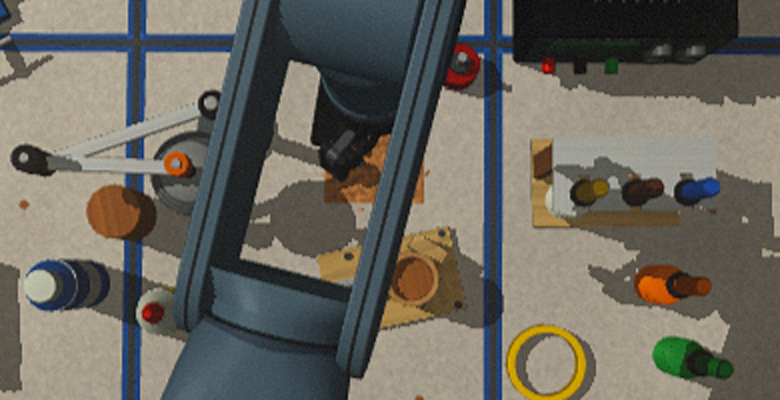

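Run:
```python
from h import *
from scipy.optimize import least_squares
W=lambda u,v,z:ray("top",u,v,z)[:2].round(4)
po,el,hk=W(255,171,.215),W(163.5,198.5,.265),W(239,201.5,.265)
print(po,el,hk,np.degrees(np.arctan2(*(el-po)[::-1])),np.degrees(np.arctan2(*(hk-el)[::-1])))
print("cup",W(357,259,.112))
# yellow handle mask in both views: fit axis by silhouette centroid of cylinder
im=cv2.imread("pics/top0.png"); sc=cv2.imread("pics/scene0.png")
def mask(im,box):
    h=cv2.cvtColor(im,cv2.COLOR_BGR2HSV); m=cv2.inRange(h,(18,120,90),(35,255,255)); z=np.zeros_like(m); x0,y0,x1,y1=box; z[y0:y1,x0:x1]=m[y0:y1,x0:x1]; return z
mt=mask(im,(432,200,465,230)); ms=mask(sc,(215,270,245,315))
for n,m in(("top",mt),("scene",ms)):
    print(n,cv2.boundingRect(m),cv2.countNonZero(m))
def hull(n,x,y,z0=.156,z1=.232,r=.011):
    a=np.linspace(0,2*np.pi,24); P=[[x+r*np.cos(t),y+r*np.sin(t),z] for z in(z0,z1) for t in a]
    return cv2.convexHull(px(n,P).astype(np.float32))
def bb(n,m,x,y):
    q=hull(n,x,y)[:,0]; b=cv2.boundingRect(m)
    return [q[:,0].min()-b[0]+.5,q[:,0].max()-(b[0]+b[2]-1)-.5,q[:,1].min()-b[1]+.5,q[:,1].max()-(b[1]+b[3]-1)-.5]
for views in (("top",),("scene",),("top","scene")):
    f=lambda v:np.concatenate([bb(n,mt if n=="top" else ms,*v) for n in views])
    r=least_squares(f,[.5565,-.30],diff_step=1e-3); print(views,r.x.round(4),r.fun.round(1))
# cup: rim circle by fitting in current picture: dark/bright compare
cur=vision.read_camera("top")[:,:,::-1].copy()
g=cv2.cvtColor(cur,cv2.COLOR_BGR2GRAY).astype(np.float32); g=cv2.GaussianBlur(g,(0,0),.8)
gx=cv2.Sobel(g,cv2.CV_32F,1,0);gy=cv2.Sobel(g,cv2.CV_32F,0,1);mag=np.hypot(gx,gy)
best=[]
for x in np.arange(.44,.48,.001):
  for y in np.arange(-.125,-.085,.001):
    s=0
    for r in(.026,.033):
      a=np.linspace(0,2*np.pi,40); q=px("top",np.c_[x+r*np.cos(a),y+r*np.sin(a),np.full(40,.112)]).astype(np.float32)
      s+=cv2.remap(mag,q[:,:1],q[:,1:],cv2.INTER_LINEAR).mean()
    best.append((s,x,y))
print(sorted(best)[-4:])
x,y=sorted(best)[-1][1:]
a=np.linspace(0,2*np.pi,60)
big=cv2.resize(cur[225:295,320:400],None,fx=6,fy=6,interpolation=cv2.INTER_CUBIC)
for r in(.026,.033):
    q=(px("top",np.c_[x+r*np.cos(a),y+r*np.sin(a),np.full(60,.112)])-[320,225]+.5)*6
    cv2.polylines(big,[q.astype(int)],True,(0,0,255),1)
big2=cv2.resize(im[195:235,430:470],None,fx=7,fy=7,interpolation=cv2.INTER_CUBIC)
cv2.polylines(big2,[((hull("top",*r0)[:,0]-[430,195]+.5)*7).astype(int) for r0 in [f and least_squares(f,[.5565,-.30],diff_step=1e-3).x]],True,(0,0,255),1)
big2=cv2.resize(big2,(294,420)); cv2.imwrite("pics/g7.png",np.hstack([big,big2]))
```

```text
[0.6518 0.122 ] [0.5845 0.306 ] [0.5791 0.147 ] 110.09054222884063 -91.94514676141432
cup [ 0.4594 -0.1081]
top (436, 210, 22, 20) 117
scene (215, 270, 22, 37) 408
('top',) [ 0.5487 -0.3016] [ 2.2 -2.1  3.7 -4. ]
('scene',) [ 0.547  -0.3016] [ 2.6 -2.8  2.8 -2.7]
('top', 'scene') [ 0.548  -0.3017] [ 2.2 -2.   4.1 -3.7  2.8 -2.6  3.1 -2.3]Traceback (most recent call last):
  File "<stdin>", line 32, in <module>
  File "h.py", line 10, in px
    K,r,t=cam(n); return cv2.projectPoints(np.array(P,float).reshape(-1,1,3),r,t,K,None)[0].reshape(-1,2)
          ~~~^^^
  File "h.py", line 5, in cam
    m=vision.camera_model(n); K=np.array([[m["fx"],0,m["cx"]],[0,m["fy"],m["cy"]],[0,0,1.]])
ValueError: time passes only in moves, steps and waits
```

```bash
sed -i 's/^def cam(n):/import functools\n@functools.lru_cache\ndef cam(n):/' h.py
cat > m.py <<'E'
from h import *
from scipy.optimize import least_squares
def mask(im,box):
    h=cv2.cvtColor(im,cv2.COLOR_BGR2HSV); m=cv2.inRange(h,(18,150,70),(35,255,255)); z=np.zeros_like(m); x0,y0,x1,y1=box; z[y0:y1,x0:x1]=m[y0:y1,x0:x1]
    n,l,s,_=cv2.connectedComponentsWithStats(z); return (l==1+s[1:,4].argmax()).astype(np.uint8)*255
im=cv2.imread("pics/top0.png"); sc=cv2.imread("pics/scene0.png")
M={"top":mask(im,(432,200,465,230)),"scene":mask(sc,(215,270,245,315))}
for n in M: print(n,cv2.boundingRect(M[n]),cv2.countNonZero(M[n]))
def hull(n,x,y,z0=.156,z1=.232,r=.011):
    a=np.linspace(0,2*np.pi,24); return cv2.convexHull(px(n,[[x+r*np.cos(t),y+r*np.sin(t),z] for z in(z0,z1) for t in a]).astype(np.float32))
def bb(n,x,y):
    q=hull(n,x,y)[:,0]; b=cv2.boundingRect(M[n]); return [q[:,0].min()-b[0]+.5,q[:,0].max()-(b[0]+b[2]-1)-.5,q[:,1].min()-b[1]+.5,q[:,1].max()-(b[1]+b[3]-1)-.5]
for views in (("top",),("scene",),("top","scene")):
    r=least_squares(lambda v:np.concatenate([bb(n,*v) for n in views]),[.5565,-.30],diff_step=1e-3); print(views,r.x.round(4),r.fun.round(1))
B=r.x
cur=vision.read_camera("top")[:,:,::-1].copy()
g=cv2.GaussianBlur(cv2.cvtColor(cur,cv2.COLOR_BGR2GRAY).astype(np.float32),(0,0),.8)
mag=np.hypot(cv2.Sobel(g,cv2.CV_32F,1,0),cv2.Sobel(g,cv2.CV_32F,0,1))
a=np.linspace(0,2*np.pi,48)
C=lambda x,y,r,z=.112:px("top",np.c_[x+r*np.cos(a),y+r*np.sin(a),np.full(48,z)]).astype(np.float32)
best=[]
for x in np.arange(.44,.48,.001):
  for y in np.arange(-.125,-.085,.001):
    best.append((sum(cv2.remap(mag,C(x,y,r)[:,:1],C(x,y,r)[:,1:],cv2.INTER_LINEAR).mean() for r in(.026,.033)),x,y))
print(np.round(sorted(best)[-4:],3)); x,y=sorted(best)[-1][1:]
big=cv2.resize(cur[225:295,320:400],None,fx=6,fy=6,interpolation=cv2.INTER_CUBIC)
for r in(.026,.033): cv2.polylines(big,[((C(x,y,r)-[320,225]+.5)*6).astype(int)],True,(0,0,255),1)
b2=cv2.resize(im[195:235,430:458],None,fx=10.5,fy=10.5,interpolation=cv2.INTER_CUBIC)
cv2.polylines(b2,[((hull("top",*B)[:,0]-[430,195]+.5)*10.5).astype(int)],True,(0,0,255),1)
cv2.imwrite("pics/g7.png",np.hstack([big,b2]))
E
python3 m.py
```

```text
top (438, 210, 16, 10) 124
scene (215, 270, 21, 36) 341
('top',) [ 0.5595 -0.2992] [-0.9  0.8 -1.2  1.3]
('scene',) [ 0.5451 -0.3017] [ 2.1 -2.3  2.3 -2.2]
('top', 'scene') [ 0.5534 -0.3012] [ 0.   1.7  1.6  4.   4.4 -0.   4.6  0.1]
[[ 2.19300e+02  4.59000e-01 -1.05000e-01]
 [ 2.19664e+02  4.59000e-01 -1.03000e-01]
 [ 2.26332e+02  4.60000e-01 -1.04000e-01]
 [ 2.27273e+02  4.59000e-01 -1.04000e-01]]
```

View pics/g7.png

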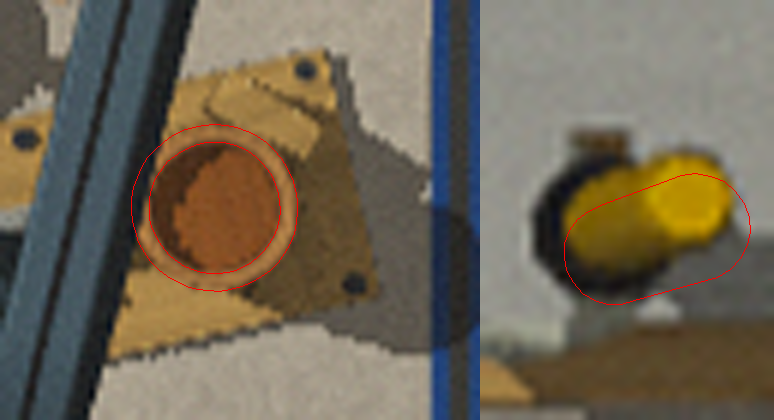

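Run:
```python
from h import *
print(ray("top",449.1,213.3,.232)[:2],ray("top",441.5,215.6,.152)[:2])
sc=cv2.imread("pics/scene0.png")
print(ray("scene",226.4,279.2,.232)[:2],ray("scene",232,306.8,.152)[:2])
G=np.array([.5605,-.299,.194])
s,p,R=st(); t=G+.045*R[:,0]; print(t,to(t+[0,0,.12]),R.round(3))
```

```text
[ 0.55961034 -0.29907856] [ 0.56091338 -0.300235  ]
[ 0.55823937 -0.29952097] [ 0.5648824  -0.30457029]
[ 0.55771607 -0.30195814  0.14918372] [ 6.64 10.98 21.25] [[-0.062  0.788 -0.612]
 [-0.066 -0.615 -0.785]
 [-0.996 -0.008  0.09 ]]
```

Call:
send_rows(
  rows="0 0 1.6 3.2 0; 0 0 1.6 3.2 0; 0 0 1.6 3.2 0; 0 0 1.6 3.2 0; 0 0 1.6 3.2 0; 0 0 1 2 0; 0 0 0 0 0",
)

```text
clock: 14.35
eef_pos: [0.5681, -0.251, 0.3306]
ee_rot: [-0.603, -0.305, 0.662, -0.324]
ft_force: [0.7, -0.5, -1.7]
gripper_width: 1.001
```

Run:
```python
from h import *
s,p,R=st(); t=np.array([.560,-.2995,.196])+.047*R[:,0]; print(p,t,to([t[0],t[1],p[2]]),to(t),R.round(3),s["joints"].round(2))
```

```text
[ 0.56809638 -0.25099334  0.33058863] [ 0.55709407 -0.30240802  0.14918014] [0.39 2.23 4.75] [18.46  2.44  3.18] [[-0.062  0.797 -0.601]
 [-0.062 -0.604 -0.795]
 [-0.996 -0.012  0.087]] [-0.54  0.37  1.06 -0.09  1.73  0.09]
```

Call:
send_rows(
  rows="0 0 1.2 1.6 0; 0 0 1.2 1.6 0; 0 0 0 0 0; 0 2.5 0 0 0; 0 2.5 0 0 0; 0 2.5 0 0 0; 0 0 0 0 0",
)

```text
clock: 15.05
eef_pos: [0.5671, -0.2913, 0.2567]
ee_rot: [-0.603, -0.307, 0.66, -0.327]
ft_force: [-0.2, -0.1, -0.7]
gripper_width: 1.003
```

Run:
```python
from h import *
s,p,R=st(); t=np.array([.560,-.2995,.196])+.047*R[:,0]; print(p,to(t),s["ft_force"])
```

```text
[ 0.56707508 -0.29134597  0.25674375] [ 1.084e+01 -1.000e-02  5.700e-01] [-0.24471692 -0.12784108 -0.68272878]
```

Call:
send_rows(
  rows="0 0 0 0.5 0; 0 2.5 0 0 0; 0 2.5 0 0 0; 0 2.5 0 0 0; 0 2 0 0 0; 0 0 0 0 0",
)

```text
clock: 15.65
eef_pos: [0.5639, -0.3034, 0.1706]
ee_rot: [-0.606, -0.303, 0.657, -0.332]
ft_force: [0.5, 1.4, 0.7]
gripper_width: 1.001
```

Run:
```python
from h import *
s,p,R=st(); t=np.array([.560,-.2995,.196])+.047*R[:,0]; print(p,to(t),s["ft_force"])
```

```text
[ 0.56387464 -0.3034157   0.17056366] [ 2.16 -0.53  0.13] [0.51326029 1.40033844 0.74850529]
```

Call:
send_rows(
  rows="0 1 -0.3 0.1 0; 0 0.9 -0.2 0 0; 0 0 0 0 0; 120 0 0 0 0; 255 0 0 0 0; 255 0 0 0 0; 255 0 0 0 0; 255 0 0 0 0; 255 0 0 0 0; 255 0 0 0 0",
  squeeze=40,
)

```text
clock: 16.65
eef_pos: [0.5617, -0.3046, 0.1582]
ee_rot: [-0.608, -0.299, 0.655, -0.336]
ft_force: [0.1, -0.2, -0.1]
gripper_width: 0.242
```

Run:
```python
from h import *
s,p,R=st(); t=np.array([.560,-.2995,.196])+.047*R[:,0]; print(p,to(t),s["ft_force"],R.round(3)); np.savez("grasp.npz",p=p,R=R)
```

```text
[ 0.56169652 -0.30457449  0.15822256] [ 0.9  -0.38  0.01] [ 0.08171012 -0.22325036 -0.1403716 ] [[-0.036  0.803 -0.595]
 [-0.076 -0.595 -0.8  ]
 [-0.996  0.016  0.082]]
```

Call:
send_rows(
  rows="255 -0.5 0 0.04 0; 255 -0.6 0 0.05 0; 255 0 0 0 0",
)

```text
clock: 16.95
eef_pos: [0.5614, -0.3044, 0.1698]
ee_rot: [-0.608, -0.3, 0.655, -0.335]
ft_force: [0.3, 0.9, -0.3]
gripper_width: 0.245
```

```bash
cat > d.py <<'E'
from h import *
import sys
g=np.load("grasp.npz"); s,p,R=st()
print("dp",((p-g["p"])*1000).round(1),"w",s["gripper_width"].__round__(3),"f",s["ft_force"].round(1),"tiltchg",(R[:,0]-g["R"][:,0]).round(3))
o=g["R"].T@(np.array([.5629,-.3016,.022])-g["p"]); tip=p+R@o; print("tip",tip.round(4))
for a in sys.argv[1:]:
    v=np.array(list(map(float,a.split(",")))); print(a,(R.T@(v-tip)*100).round(2))
E
python3 d.py
```

```text
dp [-0.3  0.2 11.6] w 0.245 f [ 0.3  0.9 -0.3] tiltchg [-0.001  0.    -0.   ]
tip [ 0.5625 -0.3014  0.0336]
```

Call:
send_rows(
  rows="255 0.03 -0.8 0.6 0; 255 0.05 -1.2 0.9 0; 255 0.05 -1.2 0.9 0; 255 0.05 -1.2 0.9 0; 255 0.05 -1.2 0.9 0; 255 0 0 0 0",
)

```text
clock: 17.55
eef_pos: [0.4857, -0.3041, 0.1698]
ee_rot: [-0.607, -0.3, 0.655, -0.335]
ft_force: [-0.3, -0.3, -0.5]
gripper_width: 0.242
```

```bash
python3 d.py .48,-.30,.145 .459,-.1045,.145
```

```text
dp [-76.    0.5  11.6] w 0.242 f [-0.3 -0.3 -0.5] tiltchg [-0.002  0.001  0.   ]
tip [ 0.4866 -0.301   0.0336]
.48,-.30,.145 [-11.09  -0.44   1.24]
.459,-.1045,.145 [-12.47 -13.76 -13.16]
```

Call:
send_rows(
  rows="255 -2.5 0 0.2 0; 255 -3 0 0.3 0; 255 -3 0 0.3 0; 255 -2.4 0 0.2 0; 255 0 -2.5 -2.6 0; 255 0 -2.8 -2.9 0; 255 0 -2.8 -2.9 0; 255 0 -2.5 -2.6 0; 255 0 -1.5 -1.5 0; 255 0 0 0 0",
)

```text
clock: 18.55
eef_pos: [0.4611, -0.127, 0.2714]
ee_rot: [-0.609, -0.298, 0.654, -0.335]
ft_force: [0.3, -0.8, -0.9]
gripper_width: 0.243
```

```bash
python3 d.py .459,-.1045,.145
python3 - <<'E'
from h import *
a=snap("top","x1.png"); b=snap("scene","x2.png")
a=cv2.resize(a[200:300,290:430],None,fx=2.8,fy=2.8,interpolation=cv2.INTER_CUBIC)
b=cv2.resize(b[170:310,220:320],None,fx=4,fy=4,interpolation=cv2.INTER_CUBIC)
h=560; a=cv2.copyMakeBorder(a,0,h-a.shape[0],0,0,cv2.BORDER_CONSTANT); cv2.imwrite("pics/x3.png",np.hstack([a,b]))
E
```

```text
dp [-100.6  177.5  113.2] w 0.243 f [ 0.3 -0.8 -0.9] tiltchg [ 0.002  0.001 -0.   ]
tip [ 0.4626 -0.1239  0.1352]
.459,-.1045,.145 [-1.11 -1.44 -1.25]
```

Call:
send_rows(
  rows="255 -0.5 -0.9 -0.8 0; 255 0 -0.5 -0.4 0; 255 0 0 0 0",
)

```text
clock: 18.95
eef_pos: [0.4584, -0.1124, 0.2756]
ee_rot: [-0.61, -0.296, 0.655, -0.334]
ft_force: [0.4, -0.6, -1.3]
gripper_width: 0.239
```

```bash
python3 d.py .459,-.1045,.14
python3 - <<'E'
from h import *
a=snap("top","y1.png"); b=snap("scene","y2.png")
g=np.load("grasp.npz"); s,p,R=st(); tip=p+R@(g["R"].T@(np.array([.5629,-.3016,.022])-g["p"]))
an=np.linspace(0,2*np.pi,40)
for z,r,c in((tip[2],.0245,(0,0,255)),(tip[2]+.08,.0245,(0,0,255))):
    q=px("scene",np.c_[tip[0]+r*np.cos(an),tip[1]+r*np.sin(an),np.full(40,z)]); cv2.polylines(b,[(q*16).astype(int)],True,c,1,cv2.LINE_AA,4)
q=px("scene",np.c_[.459+.033*np.cos(an),-.1045+.033*np.sin(an),np.full(40,.112)]); cv2.polylines(b,[(q*16).astype(int)],True,(0,255,0),1,cv2.LINE_AA,4)
a=cv2.resize(a[200:300,290:430],None,fx=2.8,fy=2.8,interpolation=cv2.INTER_CUBIC)
b=cv2.resize(b[170:310,220:320],None,fx=4,fy=4,interpolation=cv2.INTER_CUBIC)
a=cv2.copyMakeBorder(a,0,560-a.shape[0],0,0,cv2.BORDER_CONSTANT); cv2.imwrite("pics/y3.png",np.hstack([a,b]))
E
```

```text
dp [-103.3  192.2  117.4] w 0.239 f [ 0.4 -0.6 -1.3] tiltchg [ 0.003 -0.001 -0.   ]
tip [ 0.4601 -0.1096  0.1394]
.459,-.1045,.14 [-0.09 -0.39 -0.34]
```

View pics/y3.png

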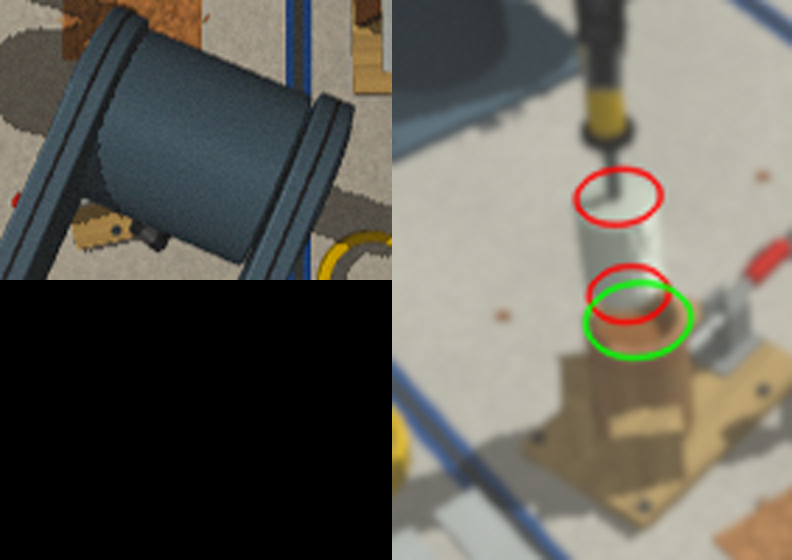

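The picture shows the brush hanging straight above the cup: bristle sides at about x 575–660 and cup rim at about 585–690 in the crop. Its lower end is slightly left of the prediction, so I'll measure that numerically.

Run:
```python
from h import *
b=cv2.imread("pics/y2.png"); K,r,t=cam("scene"); print("right",cv2.Rodrigues(r)[0][0].round(2))
g=np.load("grasp.npz"); s,p,R=st(); tip=p+R@(g["R"].T@(np.array([.5629,-.3016,.022])-g["p"]))
g_=cv2.cvtColor(b,cv2.COLOR_BGR2GRAY).astype(float)
for z in (.02,.03,.04,.05,.06,.07):
    u,v=px("scene",[tip+[0,0,z]])[0]; row=g_[int(round(v))-1:int(round(v))+2,int(u)-22:int(u)+23].mean(0); d=np.diff(row)
    print(z,u.round(1),v.round(1),row[4:41:2].astype(int).tolist())
```

```text
right [ 0.63  0.78 -0.01]
0.02 278.1 237.2 [181, 184, 182, 174, 136, 126, 128, 131, 135, 143, 153, 179, 214, 217, 195, 186, 185, 187, 188]
0.03 277.8 234.2 [181, 182, 183, 179, 145, 124, 127, 130, 133, 137, 147, 172, 204, 214, 201, 190, 189, 188, 187]
0.04 277.5 231.2 [183, 184, 184, 177, 136, 125, 128, 130, 133, 135, 154, 171, 188, 212, 200, 190, 189, 186, 186]
0.05 277.2 228.1 [183, 183, 182, 169, 130, 126, 133, 140, 144, 145, 163, 168, 199, 209, 195, 187, 185, 185, 185]
0.06 276.8 225.0 [184, 182, 182, 180, 146, 147, 166, 176, 182, 187, 188, 187, 202, 217, 203, 184, 183, 182, 183]
0.07 276.5 221.9 [185, 185, 183, 175, 138, 148, 157, 173, 183, 190, 198, 201, 208, 212, 198, 180, 181, 183, 181]
```

Call:
send_rows(
  rows="255 0 -0.35 -0.3 0; 255 0 0 0 0; 255 0 0 0 0",
)

```text
clock: 19.35
eef_pos: [0.4576, -0.1089, 0.275]
ee_rot: [-0.61, -0.295, 0.656, -0.333]
ft_force: [-0.2, 0.5, -0.9]
gripper_width: 0.243
```

```bash
python3 d.py .4595,-.1045,.14 .4595,-.1045,.022
```

```text
dp [-104.1  195.6  116.8] w 0.243 f [-0.2  0.5 -0.9] tiltchg [ 0.002 -0.001  0.   ]
tip [ 0.4592 -0.1062  0.1388]
.4595,-.1045,.14 [-0.14 -0.08 -0.15]
.4595,-.1045,.022 [11.62 -0.31 -1.11]
```

Entering the bore slowly, about halfway first.

Call:
send_rows(
  rows="255 1 -0.1 -0.2 0; 255 1.5 0 -0.15 0; 255 1.5 0 -0.15 0; 255 1.5 0 -0.15 0; 255 0 0 0 0",
)

```text
clock: 19.85
eef_pos: [0.4585, -0.1072, 0.2154]
ee_rot: [-0.61, -0.295, 0.656, -0.333]
ft_force: [-1.0, -0.7, -0.9]
gripper_width: 0.244
```

```bash
python3 d.py .4595,-.1045,.023
```

```text
dp [-103.2  197.3   57.2] w 0.244 f [-1.  -0.7 -0.9] tiltchg [ 0.002 -0.001  0.   ]
tip [ 0.4601 -0.1045  0.0792]
.4595,-.1045,.023 [ 5.6  -0.15 -0.43]
```

Call:
send_rows(
  rows="255 1.5 0 -0.12 0; 255 1.5 0 -0.12 0; 255 1.5 0 -0.12 0; 255 0.7 0 -0.1 0; 255 0 0 0 0",
)

```text
clock: 20.35
eef_pos: [0.4603, -0.1079, 0.1626]
ee_rot: [-0.61, -0.295, 0.655, -0.333]
ft_force: [-0.9, 0.0, -1.0]
gripper_width: 0.243
```

```bash
python3 d.py .4595,-.1045,.022
```

```text
dp [-101.4  196.6    4.3] w 0.243 f [-0.9  0.  -1. ] tiltchg [ 0.003 -0.002  0.   ]
tip [ 0.4621 -0.1053  0.0263]
.4595,-.1045,.022 [ 0.43 -0.26  0.06]
```

Call:
send_rows(
  rows="255 0.3 -0.2 0 0; 255 0.2 0 0 0; 255 0 0 0 0",
)

```text
clock: 20.65
eef_pos: [0.4595, -0.1075, 0.159]
ee_rot: [-0.611, -0.294, 0.655, -0.334]
ft_force: [0.3, 0.2, -1.1]
gripper_width: 0.243
```

```bash
python3 d.py .4595,-.1045,.022
```

```text
dp [-102.2  197.     0.8] w 0.243 f [ 0.3  0.2 -1.1] tiltchg [ 0.006 -0.003  0.   ]
tip [ 0.4616 -0.1051  0.0228]
.4595,-.1045,.022 [ 0.08 -0.2   0.08]
```

Call:
send_rows(
  rows="255 0.15 -0.2 0 0; 255 0.1 0 0 0; 255 0.1 0 0 0",
)

```text
clock: 20.95
eef_pos: [0.4586, -0.1069, 0.1571]
ee_rot: [-0.612, -0.293, 0.654, -0.335]
ft_force: [-0.4, 2.1, 9.5]
gripper_width: 0.247
```

```bash
python3 d.py .4595,-.1045,.112
```

```text
dp [-103.1  197.7   -1.1] w 0.247 f [-0.4  2.1  9.5] tiltchg [ 0.009 -0.004  0.   ]
tip [ 0.4612 -0.1046  0.0209]
.4595,-.1045,.112 [-9.08  0.11  0.83]
```

Call:
send_rows(
  rows="255 -1.5 0 0.12 0; 255 -2 0 0.17 0; 255 -2 0 0.17 0; 255 -2 0 0.17 0; 255 -1.4 0 0.12 0; 255 0 0 0 0",
)

```text
clock: 21.55
eef_pos: [0.4561, -0.1056, 0.2493]
ee_rot: [-0.611, -0.293, 0.654, -0.335]
ft_force: [0.3, 0.9, -0.9]
gripper_width: 0.243
```

```bash
python3 d.py .4595,-.1045,.112 .4595,-.1045,.022
```

```text
dp [-105.6  199.    91.1] w 0.243 f [ 0.3  0.9 -0.9] tiltchg [ 0.008 -0.004  0.   ]
tip [ 0.4586 -0.1032  0.1131]
.4595,-.1045,.112 [0.12 0.15 0.03]
.4595,-.1045,.022 [ 9.09 -0.09 -0.69]
```

Stroke 1 done (tip from 21 to 113 mm). Stroke 2.

Call:
send_rows(
  rows="255 1.3 0.05 -0.1 0; 255 1.7 0 -0.14 0; 255 1.7 0 -0.14 0; 255 1.7 0 -0.14 0; 255 1.4 -0.05 -0.1 0; 255 0.5 0 0 0; 255 0 0 0 0",
)

```text
clock: 22.25
eef_pos: [0.4561, -0.1067, 0.1592]
ee_rot: [-0.611, -0.294, 0.655, -0.334]
ft_force: [-0.7, 0.4, -1.8]
gripper_width: 0.243
```

```bash
python3 d.py .4595,-.1045,.022
```

```text
dp [-105.6  197.9    1. ] w 0.243 f [-0.7  0.4 -1.8] tiltchg [ 0.006 -0.003  0.   ]
tip [ 0.4582 -0.1042  0.023 ]
.4595,-.1045,.022 [ 0.09  0.12 -0.06]
```

Call:
send_rows(
  rows="255 0.15 0.05 0 0; 255 0.1 0 0 0; 255 -1.3 0 0.1 0; 255 -2 0 0.16 0; 255 -2 0 0.16 0; 255 -2 0 0.16 0; 255 -1.5 0 0.12 0; 255 0 0 0 0",
)

```text
clock: 23.05
eef_pos: [0.4565, -0.1066, 0.2517]
ee_rot: [-0.613, -0.292, 0.653, -0.336]
ft_force: [1.0, 0.1, -0.7]
gripper_width: 0.242
```

```bash
python3 d.py .4595,-.1045,.113 .4595,-.1045,.022
```

```text
dp [-105.2  198.    93.4] w 0.242 f [ 1.   0.1 -0.7] tiltchg [ 0.012 -0.006  0.   ]
tip [ 0.4595 -0.1044  0.1154]
.4595,-.1045,.113 [ 0.24 -0.01 -0.01]
.4595,-.1045,.022 [ 9.31 -0.28 -0.73]
```

Call:
send_rows(
  rows="255 1.4 0 -0.1 0; 255 1.8 0 -0.14 0; 255 1.8 0 -0.14 0; 255 1.7 0 -0.14 0; 255 1.4 -0.05 -0.1 0; 255 0.5 0 0 0; 255 0 0 0 0",
)

```text
clock: 23.75
eef_pos: [0.4572, -0.108, 0.1613]
ee_rot: [-0.613, -0.292, 0.653, -0.336]
ft_force: [0.1, -0.7, -0.3]
gripper_width: 0.248
```

```bash
python3 d.py .4595,-.1045,.022
```

```text
dp [-104.5  196.5    3. ] w 0.248 f [ 0.1 -0.7 -0.3] tiltchg [ 0.014 -0.006  0.   ]
tip [ 0.4604 -0.106   0.025 ]
.4595,-.1045,.022 [ 0.29 -0.17 -0.09]
```

Call:
send_rows(
  rows="255 0.25 -0.15 -0.05 0; 255 0.15 0 0 0; 255 0.1 0 0 0; 255 0 0 0 0",
)

```text
clock: 24.15
eef_pos: [0.4574, -0.1076, 0.1577]
ee_rot: [-0.614, -0.29, 0.652, -0.337]
ft_force: [0.6, -0.2, -2.2]
gripper_width: 0.245
```

```bash
python3 d.py .4595,-.1045,.113
```

```text
dp [-104.3  196.9   -0.6] w 0.245 f [ 0.6 -0.2 -2.2] tiltchg [ 0.017 -0.008  0.   ]
tip [ 0.4611 -0.1057  0.0215]
.4595,-.1045,.113 [-9.13  0.12  0.71]
```

Call:
send_rows(
  rows="255 -1.5 0 0.12 0; 255 -2 0 0.17 0; 255 -2 0 0.17 0; 255 -2 0 0.17 0; 255 -1.5 0 0.12 0; 255 0 0 0 0",
)

```text
clock: 24.75
eef_pos: [0.4549, -0.1062, 0.2525]
ee_rot: [-0.614, -0.29, 0.652, -0.338]
ft_force: [0.6, 0.2, -1.1]
gripper_width: 0.24
```

Call:
send_rows(
  rows="255 -1.5 0 0.1 0; 255 -2 0 0.17 0; 255 0 0 0 0",
)

```text
clock: 25.05
eef_pos: [0.4533, -0.1051, 0.2869]
ee_rot: [-0.614, -0.29, 0.652, -0.337]
ft_force: [0.2, -0.2, -0.4]
gripper_width: 0.245
```

```bash
sed 's/,.022\]/,.147]/;s/"tip"/"collar"/' d.py > c.py; python3 d.py; python3 c.py .475,-.302,.275
```

```text
dp [-108.3  199.4  128.7] w 0.245 f [ 0.2 -0.2 -0.4] tiltchg [ 0.018 -0.008  0.   ]
tip [ 0.4572 -0.1033  0.1507]
dp [-108.3  199.4  128.7] w 0.245 f [ 0.2 -0.2 -0.4] tiltchg [ 0.018 -0.008  0.   ]
collar [ 0.4548 -0.1023  0.2757]
.475,-.302,.275 [ 1.7  13.67 14.61]
```

Call:
send_rows(
  rows="255 0.2 1.5 1.6 0; 255 0.2 2.5 2.7 0; 255 0.3 2.5 2.7 0; 255 0.3 2.5 2.7 0; 255 0.2 1.8 1.9 0; 255 0 0.8 0.9 0; 255 0 0 0 0",
)

```text
clock: 25.75
eef_pos: [0.4686, -0.2783, 0.2776]
ee_rot: [-0.612, -0.295, 0.652, -0.335]
ft_force: [-0.6, 0.7, -1.2]
gripper_width: 0.244
```

```bash
python3 c.py .475,-.302,.162
```

```text
dp [-93.1  26.3 119.4] w 0.244 f [-0.6  0.7 -1.2] tiltchg [ 0.011 -0.    -0.   ]
collar [ 0.4699 -0.2753  0.2664]
.475,-.302,.162 [10.59  1.75  1.02]
```

Call:
send_rows(
  rows="255 0 1.6 1.8 0; 255 2 0 -0.16 0; 255 2.4 0 -0.2 0; 255 2.4 0 -0.2 0; 255 2 0 -0.16 0; 255 1 0 -0.1 0; 255 0 0 0 0",
)

```text
clock: 26.45
eef_pos: [0.4729, -0.2931, 0.1753]
ee_rot: [-0.612, -0.299, 0.651, -0.335]
ft_force: [-0.2, -0.9, -1.0]
gripper_width: 0.242
```

```bash
python3 c.py .49,-.3015,.160
```

```text
dp [-88.8  11.4  17. ] w 0.242 f [-0.2 -0.9 -1. ] tiltchg [ 0.01   0.006 -0.001]
collar [ 0.4742 -0.2901  0.1641]
.49,-.3015,.160 [ 0.44  1.94 -0.06]
```

Call:
send_rows(
  rows="255 0.2 1 0 0; 255 0.1 0.6 0 0; 255 0 0.3 0 0; 255 0 0 0 0",
)

```text
clock: 26.85
eef_pos: [0.4915, -0.3058, 0.1758]
ee_rot: [-0.613, -0.297, 0.65, -0.337]
ft_force: [-0.8, -0.1, -0.8]
gripper_width: 0.241
```

```bash
python3 c.py .495,-.301,.158 .562,-.300,.158;python3 d.py
```

```text
dp [-70.2  -1.2  17.6] w 0.241 f [-0.8 -0.1 -0.8] tiltchg [ 0.014  0.003 -0.001]
collar [ 0.4929 -0.3028  0.1646]
.495,-.301,.158 [ 0.64  0.04 -0.32]
.562,-.300,.158 [ 0.49  5.36 -4.39]
dp [-70.2  -1.2  17.6] w 0.241 f [-0.8 -0.1 -0.8] tiltchg [ 0.014  0.003 -0.001]
tip [ 0.4947 -0.3025  0.0397]
```

Call:
send_rows(
  rows="255 0.3 0.4 -0.6 0; 255 0.2 0.8 -0.6 0; 255 0 0.8 -0.6 0; 255 0 0 0 0",
)

```text
clock: 27.25
eef_pos: [0.5212, -0.3042, 0.1707]
ee_rot: [-0.614, -0.296, 0.65, -0.337]
ft_force: [0.6, 0.8, -0.9]
gripper_width: 0.24
```

```bash
python3 c.py .562,-.300,.158
```

```text
dp [-40.5   0.4  12.5] w 0.24 f [ 0.6  0.8 -0.9] tiltchg [ 0.016  0.002 -0.001]
collar [ 0.5226 -0.3012  0.1595]
.562,-.300,.158 [ 0.06  3.09 -2.46]
```

Call:
send_rows(
  rows="255 0 0.8 -0.65 0; 255 0 0.8 -0.65 0; 255 0 0.8 -0.65 0; 255 0 0 0 0",
)

```text
clock: 27.65
eef_pos: [0.5553, -0.3025, 0.1696]
ee_rot: [-0.613, -0.297, 0.65, -0.337]
ft_force: [0.1, -0.3, -0.4]
gripper_width: 0.244
```

```bash
python3 c.py .562,-.300,.158
```

```text
dp [-6.4  2.1 11.4] w 0.244 f [ 0.1 -0.3 -0.4] tiltchg [ 0.016  0.002 -0.001]
collar [ 0.5567 -0.2995  0.1584]
.562,-.300,.158 [ 0.03  0.46 -0.28]
```

Call:
send_rows(
  rows="255 0 0.4 -0.25 0; 255 0.5 0 -0.04 0; 255 0.4 0 -0.03 0; 255 0.2 0 0 0; 255 0 0 0 0",
)

```text
clock: 28.15
eef_pos: [0.5607, -0.3032, 0.1584]
ee_rot: [-0.614, -0.297, 0.649, -0.338]
ft_force: [-0.7, 0.2, 1.1]
gripper_width: 0.245
```

```bash
python3 c.py .562,-.300,.147
```

```text
dp [-1.   1.4  0.2] w 0.245 f [-0.7  0.2  1.1] tiltchg [ 0.017  0.001 -0.001]
collar [ 0.5621 -0.3002  0.1472]
.562,-.300,.147 [ 0.02 -0.02 -0.01]
```

Call:
send_rows(
  rows="180 0 0 0 0; 120 0 0 0 0; 60 0 0 0 0; 0 0 0 0 0; 0 0 0 0 0; 0 -1.5 0 0 0; 0 -2.5 0 0 0; 0 -2.5 0 0 0; 0 -3 0 0 0; 0 -3 0 0 0; 0 0 0 0 0",
)

```text
clock: 29.25
eef_pos: [0.5616, -0.2936, 0.2855]
ee_rot: [-0.613, -0.298, 0.65, -0.336]
ft_force: [0.2, -0.3, 1.1]
gripper_width: 1.004
```

Call:
send_rows(
  rows="0 0 -2 2 0; 0 0 -3 2 0; 0 0 -4 2 0; 0 0 -4 2 0; 0 0 -4 2 0; 0 0 -4 1 0; 0 0 0 0 0; 0 0 0 0 0",
)

```text
clock: 30.05
eef_pos: [0.3184, -0.253, 0.2819]
ee_rot: [-0.612, -0.299, 0.651, -0.335]
ft_force: [0.9, -0.2, -0.9]
gripper_width: 1.001
```

Run:
```python
from h import *
s,p,R=st(); print(p)
b=snap("top","z1.png"); c=snap("scene","z2.png")
for n,im,o in(("top",b,"pics/top0.png"),("scene",c,"pics/scene0.png")):
    d=cv2.absdiff(im,cv2.imread(o)).max(2); 
    for nm,P in dict(brush=[.56,-.2995,.2],wire=[.56,-.36,.2],thin=[.561,-.42,.2],can=[.45,.301,.19],blank=[.536,.254,.09],glue=[.428,.188,.12],tape=[.351,-.283,.02],adapter=[.678,-.011,.034],saw=[.72,-.16,.07]).items():
        u,v=px(n,[P])[0].astype(int); print(n,nm,d[v-8:v+9,u-8:u+9].mean().round(1),end="; ")
    print()
crop=lambda i,x,y,w,h,f:cv2.resize(i[y:y+h,x:x+w],None,fx=f,fy=f,interpolation=cv2.INTER_CUBIC)
cv2.imwrite("pics/z3.png",np.hstack([crop(b,150,130,370,160,1.0),np.zeros((160,0,3),np.uint8)]))
cv2.imwrite("pics/z4.png",np.vstack([crop(b,140,130,380,150,2),crop(c,110,150,330,190,760/330)[:,:760]]) )
```

```text
[ 0.31840836 -0.25303605  0.28188245]
top brush 28.1; top wire 5.2; top thin 5.5; top can 5.8; top blank 8.8; top glue 5.0; top tape 5.8; top adapter 5.5; top saw 5.7; 
scene brush 21.1; scene wire 13.4; scene thin 1.5; scene can 1.3; scene blank 48.8; scene glue 1.3; scene tape 1.8; scene adapter 1.9; scene saw 1.1;
```

The viewer's limit is reached, so I'll check the last pictures numerically.

Run:
```python
from h import *
def comp(im,lo,hi,box,k=2):
    h=cv2.cvtColor(im,cv2.COLOR_BGR2HSV); m=cv2.inRange(h,lo,hi); x0,y0,x1,y1=box; n,l,s,c=cv2.connectedComponentsWithStats(m[y0:y1,x0:x1].copy())
    return [((c[i]+[x0,y0]).round(1).tolist(),s[i][:5].tolist()) for i in np.argsort(-s[1:,4])[:k]+1]
for f0,f1,box in(("top0","z1",(425,195,515,235)),("scene0","z2",(140,260,260,360))):
    for f in(f0,f1):
        im=cv2.imread(f"pics/{f}.png"); print(f,"yellow",comp(im,(20,170,50),(32,255,255),box,1),"blue",comp(im,(105,130,60),(125,255,255),box,1),"dark",comp(im,(0,30,0),(20,255,70),box,1))
z=cv2.imread("pics/z1.png")
print("orange head",comp(z,(3,170,130),(14,255,255),(220,180,260,225),1))
u=comp(z,(3,170,130),(14,255,255),(220,180,260,225),1)[0][0]; print(ray("top",*u,.265))
dk=comp(z,(0,0,0),(180,255,60),(150,185,185,215),1)[0]; print("elbow",dk,ray("top",*dk[0],.265))
# expected axis line for hanging brush
print(px("top",[[.56,-.2995,.154],[.56,-.2995,.232]]),px("scene",[[.56,-.2995,.154],[.56,-.2995,.232]]))
g=cv2.imread("pics/z1.png",0)[203:226:2,434:462:2]; g0=cv2.imread("pics/top0.png",0)[203:226:2,434:462:2]; print(g0);print(g)
```

```text
top0 yellow [([445.5, 214.6], [13, 15, 16, 11, 128])] blue [([500.2, 213.8], [66, 14, 19, 10, 138])] dark [([471.1, 215.1], [36, 14, 21, 15, 185])]
z1 yellow [([446.1, 213.3], [14, 13, 16, 12, 132])] blue [([500.1, 213.9], [66, 14, 19, 10, 140])] dark [([471.5, 215.1], [36, 14, 21, 14, 175])]
scene0 yellow [([212.1, 282.3], [46, 9, 50, 36, 302])] blue [([175.4, 322.5], [26, 49, 19, 28, 236])] dark [([203.3, 312.6], [56, 40, 17, 23, 137])]
z2 yellow [([212.2, 284.2], [46, 9, 50, 37, 346])] blue [([175.5, 322.3], [26, 49, 19, 28, 228])] dark [([203.5, 313.4], [57, 40, 16, 23, 119])]
orange head [([237.5, 201.2], [12, 16, 12, 12, 81])]
[0.57967774 0.15015606 0.265     ]
elbow ([165.7, 200.2], [6, 8, 22, 15, 200]) [0.58095575 0.30125607 0.265     ]
[[441.3706213  215.92652624]
 [449.2963461  213.12000286]] [[232.72276606 303.57312273]
 [226.86115501 279.71295254]]
[[146 143 144 145 147 142 142 141 142 144 141 143 144 144]
 [145 143 143 145 142 144 146 146 146 146 144 140 146 142]
 [146 141 124 100  97 125 147 149 151 145 141 145 145 142]
 [145 142 120  57  51 112 128 108  99 125 146 145 
[... 490 characters left out ...]
7 146 145 150 146 146 146 146 149 144 147 141 147]
 [148 147 149 147 151 147 149 149 151 147 150 150 145 150]
 [151 150 126 109 105 138 156 127 121 152 148 146 151 148]
 [152 144  91  42  29  78 111 128 135 126 150 149 152 151]
 [152 109  28  63 104 102 120 148 143 141  87 150 147 147]
 [156  33  30 106 100  98 114 151 144 141  77 144 148 151]
 [155  28  32  98  94  90  87 115 147 110 101 108 150 134]
 [156  35  32  81  76  69  63  56  56  81  86  92  79 102]
 [154 131  28  32  44  43  29  69  88  86  86  85  86  88]
 [148 147 117  29  28  38  71  86  78  88  82  85  86  86]
 [151 150 139  87  90  93 149 132 132 130  85  83  80  82]
 [148 150 119  81  78  86 106 104 100 105 109  72  75  75]]
```

The brush is hanging upright, about 3 mm deeper than before, and the other things have not moved. The lamp's inner arm reads about 110° by camera, and I can't confirm its stop from that. I'll go back and nudge the elbow towards its rest with closed fingers.

Call:
send_rows(
  rows="255 -1 0 -2 0.14; 255 -1 0 -2 0.14; 255 0 0 -2 0.14; 255 0 0 -2 0.14; 255 0 0 0 0; 255 0 0 0 0",
)

```text
clock: 30.75
eef_pos: [0.387, -0.2005, 0.2949]
ee_rot: [-0.681, -0.104, 0.71, -0.147]
ft_force: [-0.2, -0.5, -0.3]
gripper_width: 0.005
```

Run:
```python
from h import *
s,p,R=st(); print(p,R.round(3),to([.53,.288,.32]))
```

```text
[ 0.38702388 -0.20047052  0.29485051] [[-0.029  0.35  -0.936]
 [-0.067 -0.935 -0.348]
 [-0.997  0.053  0.051]] [ -6.21 -40.54 -30.24]
```

Call:
send_rows(
  rows="255 -1 -3 -2.2 0; 255 -1 -3.6 -2.7 0; 255 -1 -3.6 -2.7 0; 255 -0.6 -3.6 -2.7 0; 255 -0.6 -3.6 -2.7 0; 255 -0.6 -3.6 -2.7 0; 255 -0.6 -3.6 -2.7 0; 255 -0.4 -3.6 -2.7 0; 255 -0.4 -3.6 -2.7 0; 255 0 -3 -2.2 0; 255 0 -1.5 -1 0; 255 0 0 0 0",
)

```text
clock: 31.95
eef_pos: [0.5173, 0.2466, 0.3191]
ee_rot: [-0.677, -0.113, 0.71, -0.157]
ft_force: [0.3, -0.4, 0.4]
gripper_width: -0.003
```

Run:
```python
from h import *
s,p,R=st(); print(p,R[:,0].round(3),to([.53,.288,.32]),to([.53,.288,.214]))
```

```text
[0.51728481 0.24658087 0.3191166 ] [-0.035 -0.071 -0.997] [-0.42 -3.35 -2.72] [10.14 -3.9  -3.35]
```

Call:
send_rows(
  rows="255 0 -1.9 -1.6 0; 255 0 -1.9 -1.6 0; 255 2.5 0 0 0; 255 2.5 0 0 0; 255 2.5 0 0 0; 255 1.5 0 0 0; 255 0.5 0 0 0; 255 0 0 0 0",
)

```text
clock: 32.75
eef_pos: [0.533, 0.2771, 0.2167]
ee_rot: [-0.675, -0.115, 0.71, -0.163]
ft_force: [0.6, 0.5, 0.6]
gripper_width: 0.0
```

Run:
```python
from h import *
s,p,R=st(); print(p,R.round(3),s["ft_force"],to([.53,.288,.211]), to([.56,.298,.211]))
```

```text
[0.53303001 0.27714071 0.21669916] [[-0.036  0.386 -0.922]
 [-0.076 -0.921 -0.383]
 [-0.996  0.056  0.062]] [0.56081521 0.54327229 0.63134589] [ 0.5  -1.15 -0.17] [ 0.31 -0.91 -3.32]
```

Call:
send_rows(
  rows="255 0.3 -0.9 0 0; 255 0 0 -1 0; 255 0 0 -0.8 0; 255 0 0 -0.6 0; 255 0 0 -0.4 0",
)

```text
clock: 33.25
eef_pos: [0.5593, 0.2972, 0.2152]
ee_rot: [-0.677, -0.116, 0.708, -0.163]
ft_force: [-1.3, -1.2, 0.4]
gripper_width: -0.0
```

Call:
send_rows(
  rows="255 0 0 -0.5 0; 255 0 0 -0.5 0",
)

```text
clock: 33.45
eef_pos: [0.5596, 0.2976, 0.2152]
ee_rot: [-0.669, -0.114, 0.716, -0.165]
ft_force: [-21.6, -8.6, 12.7]
gripper_width: -0.0
```

Call:
send_rows(
  rows="255 0 0 -0.5 0; 255 0 0 -0.5 0",
)

```text
clock: 33.65
eef_pos: [0.5583, 0.2973, 0.2156]
ee_rot: [-0.66, -0.112, 0.724, -0.167]
ft_force: [-16.8, -6.6, 9.0]
gripper_width: 0.001
```

Solid stop (about 20 N, no motion), so the inner arm is at its rest. The same check on the folded outer arm: back off, go alongside the head knob, nudge it the folding way.

Call:
send_rows(
  rows="255 0 0 1.5 0; 255 0 0 2 0; 255 0 1 1.5 0; 255 0 3 -0.8 0; 255 0 3 -1 0; 255 0 3 -1 0; 255 0 2.5 -0.8 0; 255 0 1.5 0 0; 255 0 0 0 0",
)

```text
clock: 34.55
eef_pos: [0.6015, 0.1607, 0.2264]
ee_rot: [-0.659, -0.113, 0.724, -0.169]
ft_force: [0.4, -0.1, 0.0]
gripper_width: -0.002
```

Run:
```python
from h import *
s,p,R=st(); print(p,R.round(3),s["ft_force"],to([.525,.148,.215]))
```

```text
[0.60153671 0.1606852  0.22636656] [[-0.074  0.393 -0.916]
 [-0.095 -0.918 -0.386]
 [-0.993  0.058  0.105]] [ 0.43586733 -0.13183857  0.02209404] [ 1.81 -1.91  7.38]
```

Call:
send_rows(
  rows="255 -2.5 0 0 0; 255 -3 0 0 0; 255 0 -0.8 3 0; 255 0 -0.8 3 0; 255 0 -0.5 2.5 0; 255 0 0 0 0",
)

```text
clock: 35.15
eef_pos: [0.5133, 0.1577, 0.2897]
ee_rot: [-0.658, -0.116, 0.725, -0.168]
ft_force: [0.4, 0.4, 0.4]
gripper_width: 0.003
```

Run:
```python
from h import *
s,p,R=st(); print(p,to([.522,.145,.215]))
z=vision.read_camera("top")[:,:,::-1].copy(); cv2.imwrite("pics/w1.png",z)
h=cv2.cvtColor(z,cv2.COLOR_BGR2HSV)[180:230,210:270]; m=cv2.inRange(h,(3,170,110),(14,255,255)); n,l,st_,c=cv2.connectedComponentsWithStats(m); print([((c[i]+[210,180]).round(1),st_[i][4]) for i in range(1,n) if st_[i][4]>15])
```

```text
[0.51327439 0.15772766 0.28974543] [ 7.47  1.11 -1.11]
[(array([237.3, 200.1]), np.int32(69))]
```

Call:
send_rows(
  rows="255 0 1 -0.2 0; 255 2.5 0 0 0; 255 2.5 0 0 0; 255 2 0 0 0; 255 0.4 0 0 0; 255 0 0 0 0",
)

```text
clock: 35.8
eef_pos: [0.5202, 0.1428, 0.2138]
ee_rot: [-0.659, -0.117, 0.723, -0.169]
ft_force: [0.1, -0.5, 0.1]
gripper_width: -0.0
```

Run:
```python
from h import *
s,p,R=st(); print(p,(p-.047*R[:,0]).round(4),to([.55,.147,.216]),(R.T@[1,0,0]).round(2),s["ft_force"])
```

```text
[0.52023644 0.14280964 0.21382245] [0.5237 0.1471 0.2605] [-0.47  0.81 -2.86] [-0.07  0.4  -0.91] [ 0.07229042 -0.54456952  0.1137208 ]
```

Call:
send_rows(
  rows="255 -0.1 0.4 -0.9 0; 255 -0.1 0.35 -0.8 0; 255 0 0.2 -0.5 0; 255 0 0.2 -0.4 0; 255 0 0.2 -0.4 0",
)

```text
clock: 36.3
eef_pos: [0.5559, 0.1416, 0.2163]
ee_rot: [-0.658, -0.116, 0.724, -0.169]
ft_force: [-17.3, -5.7, 6.4]
gripper_width: -0.001
```

Call:
send_rows(
  rows="255 0 0.2 -0.4 0; 255 0 0.2 -0.4 0",
)

```text
clock: 36.5
eef_pos: [0.5563, 0.1378, 0.2166]
ee_rot: [-0.651, -0.115, 0.731, -0.17]
ft_force: [-13.6, -4.7, 7.4]
gripper_width: 0.001
```

Call:
send_rows(
  rows="255 0 0.2 -0.4 0; 255 0 0.2 -0.4 0",
)

```text
clock: 36.7
eef_pos: [0.5568, 0.1342, 0.2166]
ee_rot: [-0.644, -0.113, 0.737, -0.171]
ft_force: [-12.7, -5.1, 5.7]
gripper_width: 0.001
```

Both lamp joints stand on their stops. Retreat and hand in.

Call:
send_rows(
  rows="255 0.1 -0.6 1.4 0; 255 0.1 -0.8 1.8 0; 255 -2.5 -0.4 0.9 0; 255 -3 0 0 0; 255 -3 0 0 0; 255 0 3 2.5 0; 255 0 3 2.5 0; 255 0 3 2.5 0; 255 0 3 2.5 0; 255 0 0 0 0; 255 0 0 0 0",
)

```text
clock: 37.8
eef_pos: [0.4783, -0.0095, 0.3314]
ee_rot: [-0.645, -0.113, 0.736, -0.172]
ft_force: [0.3, -0.3, 0.2]
gripper_width: 0.001
```

Run:
```python
from h import *
from rig import bot
s,p,R=st(); print(s["clock"],p,s["ft_force"].round(1))
z=snap("top","w2.png"); c=snap("scene","w3.png"); h=cv2.cvtColor(z,cv2.COLOR_BGR2HSV)
def comp(lo,hi,b):
    m=cv2.inRange(h,lo,hi)[b[1]:b[3],b[0]:b[2]].copy(); n,l,q,cc=cv2.connectedComponentsWithStats(m); i=1+q[1:,4].argmax(); return (cc[i]+b[:2]).round(1),q[i][4]
print("head",comp((3,170,110),(14,255,255),(215,180,265,225)),"yellow",comp((20,170,50),(32,255,255),(425,195,465,235)),"blue",comp((105,130,60),(125,255,255),(480,195,520,235)))
for n,im,o in(("top",z,"pics/top0.png"),("scene",c,"pics/scene0.png")):
    d=cv2.absdiff(im,cv2.imread(o)).max(2)
    print(n,{k:float(d[v-8:v+9,u-8:u+9].mean().round(1)) for k,P in dict(wire=[.56,-.36,.2],thin=[.561,-.42,.2],can=[.45,.301,.19],blank=[.536,.254,.09],glue=[.428,.188,.12],tape=[.351,-.283,.02],adapter=[.678,-.011,.034],saw=[.72,-.16,.07]).items() for u,v in [px(n,[P])[0].astype(int)]})
print(bot.sign_off())
```

```text
37.8 [ 0.47832445 -0.00948271  0.33138069] [ 0.3 -0.3  0.2]Traceback (most recent call last):
  File "<stdin>", line 7, in <module>
  File "<stdin>", line 6, in comp
ValueError: attempt to get argmax of an empty sequence
```

Run:
```python
from h import *
from rig import bot
for n,a,o in(("top","w2","top0"),("scene","w3","scene0")):
    d=cv2.absdiff(cv2.imread(f"pics/{a}.png"),cv2.imread(f"pics/{o}.png")).max(2)
    print(n,{k:float(d[v-8:v+9,u-8:u+9].mean().round(1)) for k,P in dict(brush=[.56,-.2995,.2],wire=[.56,-.36,.2],thin=[.561,-.42,.2],can=[.45,.301,.19],blank=[.536,.254,.09],glue=[.428,.188,.12],tape=[.351,-.283,.02],adapter=[.678,-.011,.034],saw=[.72,-.16,.07]).items() for u,v in [px(n,[P])[0].astype(int)]})
print(bot.sign_off())
```

```text
top {'brush': 29.9, 'wire': 8.3, 'thin': 9.2, 'can': 10.7, 'blank': 66.3, 'glue': 35.8, 'tape': 13.5, 'adapter': 6.7, 'saw': 9.4}
scene {'brush': 19.2, 'wire': 11.1, 'thin': 6.1, 'can': 2.2, 'blank': 48.7, 'glue': 2.2, 'tape': 2.2, 'adapter': 2.9, 'saw': 2.5}
the job is handed in; nothing more can be done
None
```

The job is handed in at about 38 s, with the lamp folded to its rest, the cup scrubbed and the brush hanging again.

- **Lamp:** I folded the outer arm by its head knob, then swung the folded arm round to the left by its elbow knob. After hanging the brush I nudged both joints with closed fingers. Each held at 17–23 N without moving, so both are on their hard stops.
- **Scrubbing:** I made three strokes, each with the tip from about 22 mm up to about 113 mm or a little higher. The floor contact I measured was about 10 N. The lowest point of the second stroke was not read directly; the last reading was 1 mm above the floor, just before the final 2.5 mm down.
- **Brush:** It hangs in its old slot. By colour measurement it sits about 3 mm deeper than before.

**Checks that failed or disagreed**
- The real fingertips sit about 28 mm above the reported TCP. My first grasp of the head knob closed on air because of this, and I corrected for it afterwards.
- On the way to the head-knob nudge, a wrong sign took the closed fingers past the head knob. No force was left at the end of that move, and the knob had shifted about 1 pixel at most.
- All 12 pictures were used before the end, so the final checks compare pixels with the first images. In the scene camera every other item except the blank matches; the small difference at the wire brush is probably the yellow handle. The blank is not confirmed in the last pictures, where the lamp or arm most likely blocks the view; from above it still matched just after the brush was hung.
- The last check of the head knob's position found nothing, probably because the arm blocked the view. I relied on the nudge instead.

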